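Raise the sash of a bench extraction hood to its mark and start the fan

ROBOT

A 7-joint arm with a two-finger parallel gripper is mounted at the origin on a cart in front of the work surface, level with it; the furniture and walls round the work are solid. World frame = base frame: x ahead of the robot, y to its left, z up, the work surface at z = 0. Lengths are in m, angles in rad, forces in N, time in s.
With the tool pointing down it reaches from about 0.425 to 0.925 m from the base axis. Payload 6.8 kg.
Tool frame: the origin (TCP) lies midway between the tips of the shut fingers; the grasp point (between the pads) lies 19 mm behind it; x points along the fingers, y is the direction in which the jaws open and shut, and the axes are right-handed (so a half turn about x gives the same grasp; the last joint's range is limited). The gripper opens to 85 mm and grips with 20 to 120 N. Pads are 22 mm wide; open, the fingers measure 114 mm over their backs; the gripper's body (76 mm by 85 mm) begins 54 mm behind the grasp point. The pads swing forward as they close: fully open they stand 13 mm farther back than shut.
Start: joints at [-1.449, 0.477, 0.022, 1.555, -0.011, 1.109, -0.083], TCP at [0.154, 0.657, 0.231] pointing down, gripper open.
Joint ranges: [-2.96, 2.96], [-0.34, 2.1], [-1.41, 1.46], [0.24, 2.44], [-1.37, 4.51], [0.17, 1.92], [-2.96, 2.96]. Speed limits (rad/s): [2.39, 2.39, 3.14, 3.14, 3.14, 3.14, 3.14].

INTERFACE

Orientations are given as a rotation vector (axis times angle).
In Python, from bench import r gives the robot as it stands.
- The arm moves only by the tool carry_out, never from a script. Its argument "targets" is one flat list of numbers, 7 for each row, row after row: the finger opening in m, from 0 to 0.0854, then the shift along the tool's x, y, z in m, then the turn, a rotation vector about the tool's x, y, z in units of 5 degrees (1.0 is 5 degrees). A call has 1 to 12 rows; each row is the pose to reach, as a shift and turn from the pose measured when the call began, along the tool's axes at that moment; what a row does not reach only later rows make up. A row lasts 1/8 s, in which the tool goes at most 62.5 mm and 10.7 degrees, less where a joint would pass 70% of its speed; a pose out of reach is approached as far as the arm can. A call with a gripper value outside its range is refused whole. The fingers move at their own pace and stop on an object; "squeeze" is the grip in N (left out, the last holds). Time passes only in rows, so rows that repeat a pose let the fingers close. It gives the time, the measured TCP pose, the force and the opening at its end, in the units of the state.
- r.get_obs(): the state, without advancing time (a new reading comes with each control period).
- r.grab_frame(name): name is "scene" or "top" or "wrist"; returns the picture (420x560x3 uint8, blue, green, red); there is no depth.
- r.camera_info(name): a dict with "fx", "fy", "cx", "cy" (pixels), "D" ([k1, k2, p1, p2, k3] as OpenCV has them; the pictures are not rectified), "xyz" and "orientation" of the camera in the world. Camera axes: x right, y up, looking along -z (the intrinsics and any distortion apply to the point x, -y, -z); pixel columns grow to the right and rows downward; lengths in m; the calibration is good to about 2 mm. A picture is of the moment at which its call begins: read the wrist's pose just before it. camera_info takes no time and is no camera call; for the wrist camera it gives the pose at the moment of the call.
- r.hand_in(): hands the job in, once; it reports no verdict.
The state is a dict: "clock": time; "joints": joint angles; "qvel": joint speeds; "tau": joint torques, N m; "tcp_pos": TCP position; "orientation": TCP orientation; "contact_force": force on the tool from outside, world axes, zero at the start; "moment": the same for the moment, N m; "grip_width": finger opening in m.
Only numpy, scipy, OpenCV 4.12 (cv2) and the standard library are available. Lean on these libraries where they do the work, as an engineer would, in place of code of your own. Each camera call takes 0.05 s, during which the arm holds its last target. There are 200 camera calls.

TASK

Get the small extraction hood ready for wiping panels: with a fingertip, push its sloping amber window up from beneath the blue lip until the red pointer on the window is level with the green clip on the hood's right rail, and once it is there press the green fan button all the way down and let it go. Only push: do not pinch the lip, keep off the amber pane, do not shift the green clip, and leave the loupe, the swab cup, the blue spudger and the panel inside the hood where they are. Finish clear of everything, with the window staying at the mark.

Things in the scene. Friction and masses are not known exactly. Their poses are not given: they have to be found in the camera images.
- hood: White hood, fixed, 165 (x) x 220 (y) x 300 mm. Origin: centre of its underside, on the cabinet top; x runs from its open front to its back, y to its left, z up. Floor plate 10 mm thick, front edge at x = -80 mm. The window slides on a slope leaning back 25 degrees, direction (0.423, 0, 0.906) in this frame. Beware: a rack bar 0.51 to 0.55 m up joins two posts at x, y = (0.31, 0.08) and (0.46, -0.49) m.
- sash (a joint): Travel of the window up its slope in m: 0 = lowest stop, 0.16 = highest stop. Starts between 0 and 0.03. It is balanced by a counterweight: it stays wherever it is left and takes about 2.5 N along its slope, plus slight damping, to move.
- clip (a joint): Setting of the green clip along the same slope in m, 0.075 to 0.125, on the same scale as sash: the red pointer is level with the clip when both read the same. The clip sits tight on its rail (25 N) and is to be left alone.
- lip_edge (a point): Middle of the lower outer edge of the blue lip, where a finger pushing from beneath meets it; rides with the window. Axes: x square to the pane into the hood, y to the hood's left, z up the slope. At sash = 0 it is 69 mm above the work surface and 68 mm before the hood's origin. The front below the lip is open.
- lip_foot (a point): Foot of the window, mid-width, where the lip joins the pane; axes as lip_edge. Blue lip bar (sash_c3): 188 mm long (y), 7 mm thick, sticking out 36 mm square to the pane (so it rises 25 degrees toward its outer edge), with a black 5 mm rubber strip (sash_c4) on top. Amber pane (sash_c2), 4 mm thick, 155 mm up. Fingers on bar and strip at once count as pinching.
- sash_pointer (a point): Red pointer, 5 mm high, at the right (-y) end of the lip, reaching in front of the right rail; this point is the middle of its tip. Axes as lip_edge.
- clip_line (a point): Middle of the flat green tongue, 6 mm high, of the index clip in front of the right rail; axes as lip_edge (z up the slope). The clip's body, 12 mm high, sits on the outer side of the rail.
- fan_button (a joint): Travel of the green fan button in m: 0 = up, 0.006 = fully down. A spring brings it back; fully down takes 4 N.
- fan_button_top (a point): Middle of the top face of the round green fan button, 32 mm across, facing up, pressed straight down. It sits in a grey collar on a fixed white box 70 x 70 x 36 mm, its top 54 mm above the cabinet top, to the left of the hood.
- loupe: Loose black magnifier loupe, 42 mm across, 40 mm high, standing left of and beyond the button. Origin: centre of its underside.
- swabs: Loose steel cup with cotton swabs, 68 x 68 x 127 mm, at the cabinet's left edge, beyond everything handled. Origin: centre of its underside.
- spudger: Loose blue plastic spudger, 12 x 122 x 8 mm, lying flat, near the cabinet's left edge. Origin: centre of its underside.
- panel: Loose black display panel, 79 x 102 x 8 mm, lying flat on the hood's floor plate. Origin: centre of its underside.

How it is judged:
On the way, in this order (a step that is already met when the one before it is completed fails the run):
1. the window has been pushed up until the red pointer is level with the green clip (within 10 mm along the slope) and rests there (z of sash_pointer in the frame of clip_line between -0.01 and 0.01 m and velocity of joint sash between -0.02 and 0.02 m/s), for 0.2 s.
2. the fan button is pressed down (at least 4.5 of its 6 mm) with the window at the mark (z of sash_pointer in the frame of clip_line between -0.01 and 0.01 m and value of joint fan_button above 0.0045 m), for 0.05 s.
At the end, for the whole second after the job is handed in: The red pointer is level with the green clip within 10 mm along the slope and the window is at rest, the fan button has been pressed and is up again, and the clip (6 mm), the loupe, cup, spudger and panel (20 mm) are where they were (z of sash_pointer in the frame of clip_line between -0.01 and 0.01 m and velocity of joint sash between -0.005 and 0.005 m/s and value of joint fan_button below 0.002 m and distance of each of loupe, panel, swabs, spudger from where it was at the start of the episode below 0.02 m and distance of clip_line from where it was at the start of the episode below 0.006 m); the robot touches nothing.
It fails at once if the lip is pinched: fingers on its underside and on its rubber strip at the same time (contact force between the fingers and sash_c3 above 1.5 N and contact force between the fingers and sash_c4 above 1.5 N).
It fails at once if the amber pane is touched or pushed (contact force between any of the fingers, the arm and sash_c2 above 2 N).
It fails at once if the fan button is pressed while the window is not at the mark (value of joint fan_button above 0.004 m and not (z of sash_pointer in the frame of clip_line between -0.014 and 0.014 m)).
It fails at once if the green clip is shifted by more than 6 mm (distance of clip_line from where it was at the start of the episode above 0.006 m).
It fails at once if the loupe, the swab cup, the spudger or the panel is lifted or moved by more than 20 mm (distance of any of loupe, panel, swabs, spudger from where it was at the start of the episode above 0.02 m).
It also fails if it takes over 38 s, if anything falls off the work surface, if the arm or the gripper's body presses on something with over 40 N, if the wrist force passes 120 N, or if a joint passes its speed limit or range.

## Working session

There is one attempt and no reset: what is moved stays moved. The work goes in short steps, Python scripts to look and compute and a tool call to move; the robot and the scene stay as the last step left them, time stands still between calls to the robot, and variables do not carry over. Pictures are saved under pics/ and viewed, about 8 in all and at most 12, crops included, and the job is handed in when it is done.

Besides the shell and the picture viewer there is one more tool, called after "Call:" by a JSON object that holds its "op" and its "data", one argument or row to a line. carry_out: Moves the arm, as the interface text tells. Its arguments: {"type":"object","properties":{"targets":{"type":"array","items":{"type":"number"}},"squeeze":{"type":"number"}},"required":["targets"]}

```bash
mkdir -p pics
cat > h.py <<'E'
import numpy as np, cv2
from scipy.spatial.transform import Rotation as R
from bench import r
def rot(o):
    o=np.array(o,float)
    return R.from_rotvec(o) if o.size==3 else (R.from_quat(o) if o.size==4 else R.from_matrix(o.reshape(3,3)))
def ray(ci,uv):
    K=np.array([[ci['fx'],0,ci['cx']],[0,ci['fy'],ci['cy']],[0,0,1]])
    p=cv2.undistortPoints(np.array([[uv]],float),K,np.array(ci['D'],float))[0,0]
    d=rot(ci['orientation']).apply([p[0],-p[1],-1]); return np.array(ci['xyz'],float),d/np.linalg.norm(d)
def onz(ci,uv,z):
    o,d=ray(ci,uv); return o+d*(z-o[2])/d[2]
def tri(*obs):
    A=np.zeros((3,3));b=np.zeros(3)
    for ci,uv in obs:
        o,d=ray(ci,uv);P=np.eye(3)-np.outer(d,d);A+=P;b+=P@o
    x=np.linalg.solve(A,b)
    return x,[float(np.linalg.norm(np.cross(ray(ci,uv)[1],x-ray(ci,uv)[0]))) for ci,uv in obs]
def proj(ci,p):
    K=np.array([[ci['fx'],0,ci['cx']],[0,ci['fy'],ci['cy']],[0,0,1]])
    q=rot(ci['orientation']).inv().apply(np.array(p)-ci['xyz'])*[1,-1,-1]
    return cv2.projectPoints(q[None],np.zeros(3),np.zeros(3),K,np.array(ci['D'],float))[0].ravel()
E
python3 - <<'E'
from h import *
print(r.get_obs())
for n in ("scene","top","wrist"):
    ci=r.camera_info(n); print(n,ci); cv2.imwrite(f'pics/{n}0.png',r.grab_frame(n))
E
```

```text
{'clock': 0.0, 'joints': array([-1.44910947,  0.47779825,  0.02236696,  1.55644297, -0.01153177,
        1.10931549, -0.0831197 ]), 'qvel': array([ 4.33039337e-04, -3.30792259e-04, -5.32197313e-05,  1.64644095e-03,
        1.61281528e-04,  5.76435927e-04, -5.20219129e-04]), 'tau': array([-9.10421750e-04, -5.96436310e+01,  1.60744373e+00, -2.81192440e+01,
        1.23478522e-02,  9.36484372e-03,  4.24080474e-05]), 'tcp_pos': array([0.15363166, 0.65667473, 0.23033107]), 'orientation': array([ 0.17899051,  1.56334461, -0.18187589]), 'contact_force': array([ 0.42622134,  0.35878346, -0.40448587]), 'moment': array([ 0.01003573, -0.05339953,  0.03033622]), 'grip_width': 0.08562467945949377}
scene {'fx': 454.68374254393404, 'fy': 454.68374254393404, 'cx': 284.0462199138005, 'cy': 207.35385615094273, 'D': array([-0.13021325,  0.        ,  0.        ,  0.        ,  0.        ]), 'xyz': array([-0.07365539, -0.5505703 ,  0.68441577]), 'orientation': array([ 0.83680403, -0.44557461, -0.93512417])}
top {'fx': 393.2882265820005, 'fy': 393.2882265820005, 'cx': 279.411587332156, 'cy': 205.84724724310965, 'D': array([-0.04036706,  0.        ,  0.        ,  0.        ,  0.        ]), 'xyz': array([ 0.43985226, -0.14697292,  0.97989117]), 'orientation': array([ 0.16506677, -0.14114298, -1.54326651])}
wrist {'fx': 378.3865735267499, 'fy': 378.3865735267499, 'cx': 286.7804163288624, 'cy': 204.04791335743136, 'D': array([-0.06828479,  0.        ,  0.        ,  0.        ,  0.        ]), 'xyz': array([0.08517034, 0.67299302, 0.37306905]), 'orientation': array([-0.24253255, -0.19036845,  1.33179181])}
```

View pics/scene0.png

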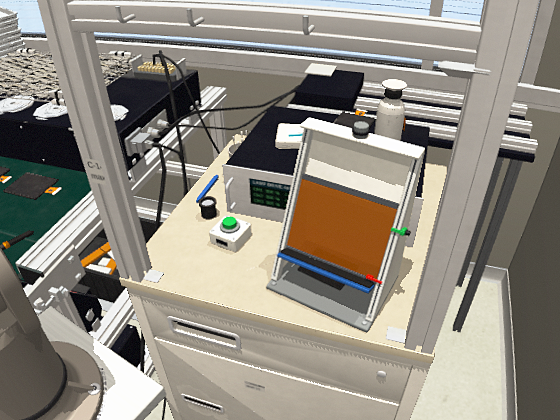

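View pics/top0.png

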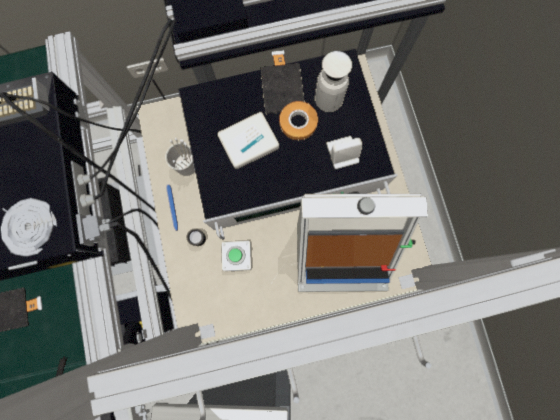

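The scene view shows the lip at about (325,270), red pointer (372,280), green clip (400,232) and button (229,223). In the top view the pointer is at (388,268), the clip at (407,245) and the button at (235,255). Next I'll measure them.

Run:
```python
from h import *
S,T=r.camera_info('scene'),r.camera_info('top')
def comps(n,kind):
    im=cv2.imread(f'pics/{n}0.png');h=cv2.cvtColor(im,cv2.COLOR_BGR2HSV);H,s,v=cv2.split(h)
    m={'red':((H<6)|(H>174))&(s>180)&(v>120),'green':(H>50)&(H<75)&(s>150)&(v>60),'blue':(H>100)&(H<118)&(s>140)&(v>60),'amber':(H>6)&(H<18)&(s>200)}[kind].astype('uint8')
    k,l,st,c=cv2.connectedComponentsWithStats(m)
    for i in range(1,k):
        if st[i,4]>12:
            ys,xs=np.where(l==i); rc=cv2.minAreaRect(np.c_[xs,ys].astype('float32'))
            e=[(int(xs[j]),int(ys[j])) for j in (xs.argmin(),xs.argmax(),ys.argmin(),ys.argmax())]
            print(n,kind,st[i].tolist(),c[i].round(1),'LRTB',e)
for n in('scene','top'):
    for k in('red','green','blue'):comps(n,k)
for n,box in (('scene',(260,110,180,230)),('top',(210,180,230,125))):
    x,y,w,hh=box; im=cv2.imread(f'pics/{n}0.png')[y:y+hh,x:x+w]; f=min(790/w,590/hh)
    cv2.imwrite(f'pics/{n}c.png',cv2.resize(im,None,fx=f,fy=f,interpolation=cv2.INTER_CUBIC)); print(n,f)
```

```text
scene red [366, 274, 16, 10, 53] [372.3 278.3] LRTB [(366, 276), (381, 282), (368, 274), (380, 283)]
scene green [223, 217, 13, 12, 134] [228.9 222.5] LRTB [(223, 220), (235, 220), (226, 217), (226, 228)]
scene green [391, 227, 16, 8, 65] [399.6 230.5] LRTB [(391, 229), (406, 228), (404, 227), (400, 234)]
scene blue [196, 175, 22, 27, 128] [206.8 187.9] LRTB [(196, 200), (217, 175), (216, 175), (196, 201)]
scene blue [278, 253, 96, 40, 544] [325.5 272.9] LRTB [(278, 254), (373, 285), (279, 253), (366, 292)]
top blue [170, 195, 5, 18, 31] [171.8 203.6] LRTB [(170, 195), (174, 211), (170, 195), (173, 212)]
top blue [307, 279, 82, 4, 267] [345.9 280.2] LRTB [(307, 279), (388, 281), (307, 279), (307, 282)]
scene 2.5652173913043477
top 3.4347826086956523
```

View pics/scenec.png

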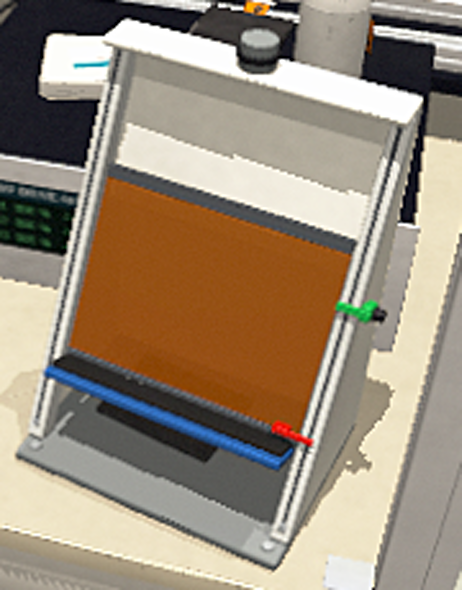

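View pics/topc.png

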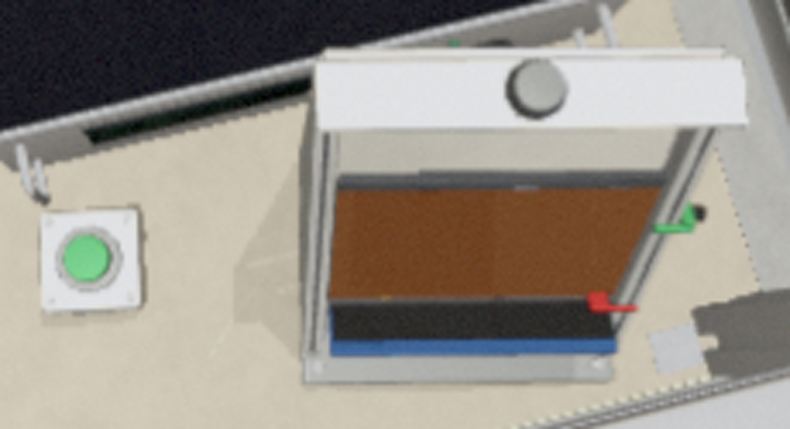

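Run:
```python
from h import *
S,T=r.camera_info('scene'),r.camera_info('top')
s=lambda x,y:((x+.5)/2.5652-.5+260,(y+.5)/2.5652-.5+110)
t=lambda x,y:((x+.5)/3.4348-.5+210,(y+.5)/3.4348-.5+180)
P={}
for n,a,b in (('floorL',s(17,455),t(305,381)),('floorR',s(275,566),t(611,383)),('lipL',s(45,376),t(331,355)),('lipR',s(282,466),t(615,353)),
 ('ptr',s(313,443),t(636,309)),('ptrL',s(274,427),t(590,300)),('clipTip',s(338,307),t(657,229)),('button',(228.9,222),t(86,258)),('topL',s(108,42),t(316,126)),('topR',s(417,124),t(744,124))):
    P[n],e=tri((S,a),(T,b)); print(n,P[n].round(4),np.round(e,4))
d=P['lipL']-P['lipR'];print('lip len',np.linalg.norm(d),'floorw',np.linalg.norm(P['floorL']-P['floorR']))
for v in('lip','floor','top'):
    d=P[v+'L']-P[v+'R'];print(v,'yaw',np.degrees(np.arctan2(-d[0],d[1])))
```

```text
floorL [ 0.4242 -0.181   0.0025] [0. 0.]
floorR [ 0.4281 -0.3975  0.0078] [0.0014 0.0014]
lipL [ 0.4431 -0.1957  0.08  ] [0.0009 0.0009]
lipR [ 0.4491 -0.3823  0.0842] [0.0029 0.0029]
ptr [ 0.4768 -0.3943  0.0885] [0.0013 0.0013]
ptrL [ 0.4816 -0.3644  0.0841] [0.0001 0.0001]
clipTip [ 0.5201 -0.3833  0.1758] [0.0004 0.0004]
button [ 0.5045 -0.028   0.0483] [0.0005 0.0005]
topL [ 0.5582 -0.1765  0.2993] [0.0026 0.0026]
topR [ 0.5643 -0.3974  0.2998] [0.0044 0.0044]
lip len 0.18674611668314742 floorw 0.2166075573286549
lip yaw 1.8505896202453715
floor yaw 1.0269988153460738
top yaw 1.5826918934415106
```

Run:
```python
from h import *
S,T=r.camera_info('scene'),r.camera_info('top')
for p in ((.31,.08),(.46,-.49)):
  for z in (0,.3,.51,.55,.7): print(p,z,proj(S,[*p,z]).round(),proj(T,[*p,z]).round())
print(rot(r.get_obs()['orientation']).as_matrix().round(3))
```

```text
(0.31, 0.08) 0 [134. 272.] [189. 336.]
(0.31, 0.08) 0.3 [ 98. 149.] [146. 359.]
(0.31, 0.08) 0.51 [65. 27.] [ 83. 394.]
(0.31, 0.08) 0.55 [59.  0.] [ 64. 404.]
(0.31, 0.08) 0.7 [  37. -109.] [-54. 467.]
(0.46, -0.49) 0 [420. 342.] [424. 278.]
(0.46, -0.49) 0.3 [458. 211.] [485. 276.]
(0.46, -0.49) 0.51 [497.  64.] [572. 272.]
(0.46, -0.49) 0.55 [505.  29.] [597. 270.]
(0.46, -0.49) 0.7 [ 532. -119.] [747. 262.]
[[-0.     0.228  0.974]
 [-0.001  0.974 -0.228]
 [-1.    -0.001  0.   ]]
```

Call:
{"op": "carry_out", "data": {
  "targets": [0,-0.06,0,0,0,0,0,0,-0.12,0,0,0,0,0,0,-0.18,0,0,0,0,0,0,-0.2,0,0,0,0,0]
}}

```text
clock: 0.65
tcp_pos: [0.154, 0.658, 0.4354]
orientation: [0.185, 1.563, -0.176]
contact_force: [0.5, 0.8, 0.2]
grip_width: 0.0124
```

Run:
```python
from h import *
o=r.get_obs();print(o['joints'].round(4),o['tcp_pos'].round(4))
```

```text
[-1.4608  0.3765  0.0413  1.2561 -0.0152  1.5041 -0.0806] [0.154  0.658  0.4354]
```

Call:
{"op": "carry_out", "data": {
  "targets": [0,0,-0.06,0,0,0,0,0,0,-0.12,0,0,0,0,0,0,-0.18,0,0,0,0,0,0,-0.18,0,0,0,0]
}}

```text
clock: 1.15
tcp_pos: [0.1125, 0.479, 0.4348]
orientation: [0.184, 1.563, -0.177]
contact_force: [-0.2, 0.5, -0.0]
grip_width: -0.0003
```

Run:
```python
from h import *
o=r.get_obs();print(o['clock'],o['joints'].round(4),o['tcp_pos'].round(4),o['orientation'])
```

```text
1.15 [-1.4766e+00  3.4000e-02  9.8000e-03  1.6785e+00 -2.0000e-04  1.4241e+00
 -1.2580e-01] [0.1125 0.479  0.4348] [ 0.18437456  1.56315014 -0.17658849]
```

Call:
{"op": "carry_out", "data": {
  "targets": [0,-0.03,-0.06,0.04,0,0,0,0,-0.06,-0.12,0.08,0,0,0]
}}

```text
clock: 1.4
tcp_pos: [0.1525, 0.373, 0.4814]
orientation: [0.183, 1.563, -0.177]
contact_force: [0.6, 0.6, 0.0]
grip_width: -0.0001
```

Run:
```python
from h import *
o=r.get_obs();print(o['clock'],o['joints'].round(4),o['tcp_pos'].round(4),o['orientation'],o['contact_force'])
p=o['tcp_pos'];print(np.hypot(*p[:2]),np.arctan2(p[1],p[0]))
cv2.imwrite('pics/top1.png',np.hstack([r.grab_frame('top'),]))
```

```text
1.4 [-1.4117 -0.1449  0.0629  1.7462  0.009   1.5361 -0.0079] [0.1525 0.373  0.4814] [ 0.18278584  1.5630063  -0.17671078] [0.57139478 0.63656681 0.01727434]
0.402971247789444 1.1827242879768458
```

View pics/top1.png

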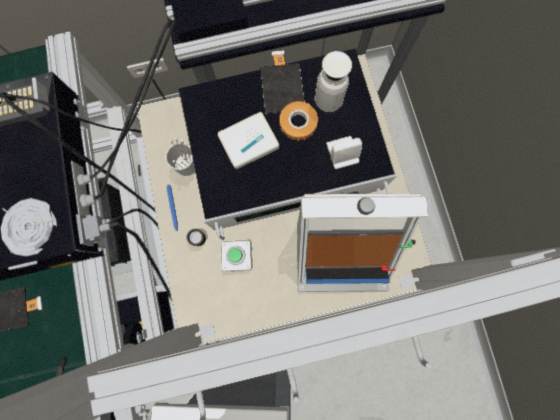

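Top view unchanged (arm not in sight). The left post seems to continue above the bar, so I'll check its height in a crop.

Run:
```python
from h import *
a=cv2.imread('pics/top1.png')[300:420,0:270]; b=r.grab_frame('scene'); cv2.imwrite('pics/scene1.png',b)
f=lambda i:cv2.resize(i,None,fx=2.2,fy=2.2,interpolation=cv2.INTER_CUBIC)
c=np.hstack([b[0:110,20:150],b[0:110,420:560]])
cv2.imwrite('pics/posts.png',np.vstack([f(a),f(c)]))
print(r.get_obs()['clock'])
```

```text
1.5
```

View pics/posts.png

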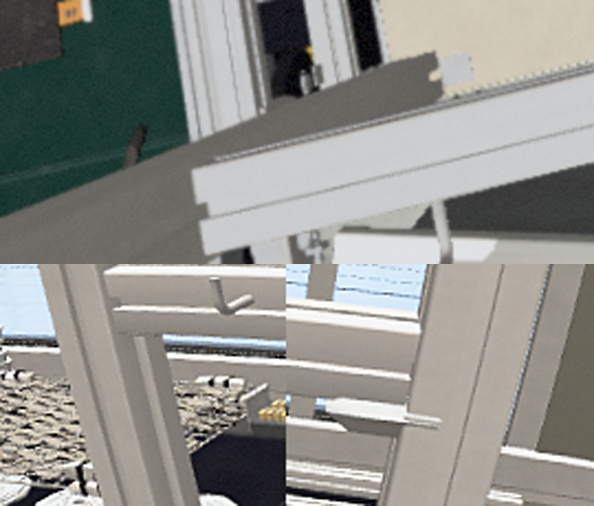

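The posts reach above the picture, so I treat them as endless: the arm has to be compact when it passes the left post at radius 0.32 m. A tilt gives me the wrist length for a rough kinematic model.

Call:
{"op": "carry_out", "data": {
  "targets": [0,0,0,0,0,0,2,0,0,0,0,0,0,4,0,0,0,0,0,0,4]
}}

```text
clock: 1.88
tcp_pos: [0.1554, 0.3734, 0.4858]
orientation: [0.45, 1.51, 0.09]
contact_force: [0.1, -0.7, 0.3]
grip_width: -0.0002
```

Run:
```python
from h import *
o=r.get_obs();q=o['joints'];R0=rot(o['orientation']).as_matrix()
print(o['clock'],q.round(4),o['tcp_pos'].round(4),o['orientation'].round(4));print(R0.round(3))
# planar fit: rows q2,q4,q6 and r,z (q3,q5 small)
from scipy.optimize import least_squares
D=np.array([[.4778,1.5564,1.1093,.6744,.2303],[.3765,1.2561,1.5041,.6758,.4354],[.034,1.6785,1.4241,.492,.4348],[-.1449,1.7462,1.5361,.403,.4814],
 [q[1],q[3],q[5],np.hypot(*o['tcp_pos'][:2]),o['tcp_pos'][2]]])
def f(x):
    L1,L2,L3,h,e=x
    a=D[:,0];b=a+D[:,1];c=b+D[:,2]
    rr=L1*np.sin(a)+e*np.cos(a)+L2*np.sin(b)-e*np.cos(b)+L3*np.sin(c)
    zz=h+L1*np.cos(a)-e*np.sin(a)+L2*np.cos(b)+e*np.sin(b)+L3*np.cos(c)
    return np.r_[rr-D[:,3],zz-D[:,4]]
s=least_squares(f,[.54,.49,.36,.33,0]);print(s.x.round(4),s.fun.round(4))
```

```text
1.875 [-0.9839 -0.3297 -0.224   1.9111 -0.1286  1.2101  0.1536] [0.1554 0.3734 0.4858] [0.4501 1.5104 0.0898]
[[ 0.074  0.218  0.973]
 [ 0.332  0.915 -0.23 ]
 [-0.94   0.34  -0.005]]
[ 0.5362  0.4793  0.2906  0.258  -0.001 ] [-0.0009  0.0002  0.0011 -0.0011 -0.     -0.0014  0.0004 -0.0001  0.0009
  0.0002]
```

```bash
cat > kin.py <<'E'
import numpy as np
from scipy.spatial.transform import Rotation as R
P0=[.536,.479,.29,.258,-.108]
def fk(q,P=P0,full=False,s=(-1,-1,-1,-1)):
    L1,L2,L3,h,c=P
    z=lambda a:R.from_euler('z',a); y=lambda a:R.from_euler('y',a)
    A=z(c+s[0]*q[0])*y(q[1]); E=np.array([0,0,h])+A.apply([0,0,L1])
    B=A*z(s[1]*q[2])*y(q[3]); W=E+B.apply([0,0,L2])
    C=B*z(s[2]*q[4])*y(q[5])*z(s[3]*q[6]); T=W+C.apply([0,0,L3])
    return (E,W,T,C) if full else T
E
python3 - <<'E'
from kin import *; import itertools
from scipy.optimize import least_squares
Q=np.array([[-1.44911,.4778,.02237,1.55644,-.01153,1.10932,-.08312],[-1.4608,.3765,.0413,1.2561,-.0152,1.5041,-.0806],[-1.4766,.034,.0098,1.6785,-.0002,1.4241,-.1258],[-1.4117,-.1449,.0629,1.7462,.009,1.5361,-.0079],[-.9839,-.3297,-.224,1.9111,-.1286,1.2101,.1536]])
X=np.array([[.15363,.65667,.23033],[.154,.658,.4354],[.1125,.479,.4348],[.1525,.373,.4814],[.1554,.3734,.4858]])
O=np.array([[.179,1.5633,-.1819],[.185,1.563,-.176],[.18437,1.56315,-.17659],[.18279,1.563,-.1767],[.4501,1.5104,.0898]])
for s3,s5,s7 in itertools.product((1,-1),repeat=3):
    s=(-1,s3,s5,s7)
    f=lambda p:np.concatenate([fk(q,p,s=s)-x for q,x in zip(Q,X)])
    k=least_squares(f,P0)
    rel=[(fk(q,k.x,True,s)[3].inv()*R.from_rotvec(o)) for q,o in zip(Q,O)]
    sp=max((rel[0].inv()*x).magnitude() for x in rel)
    print(s,k.x.round(4),np.abs(k.fun).max().round(4),'rot spread',round(sp,4)); 
    if sp<.02: print(rel[0].as_matrix().round(3))
E
```

```text
(-1, 1, 1, 1) [ 0.4185  0.5074 -0.1599 -0.0714 -0.1078] 0.1909 rot spread 0.9194
(-1, 1, 1, -1) [ 0.4185  0.5074 -0.1599 -0.0714 -0.1078] 0.1909 rot spread 0.4911
(-1, 1, -1, 1) [ 0.6535  0.4353  0.5827  0.4268 -0.118 ] 0.1418 rot spread 0.9547
(-1, 1, -1, -1) [ 0.6535  0.4353  0.5827  0.4268 -0.118 ] 0.1418 rot spread 0.4868
(-1, -1, 1, 1) [ 0.5108  0.4875  0.1776  0.1709 -0.0943] 0.0291 rot spread 0.461
(-1, -1, 1, -1) [ 0.5108  0.4875  0.1776  0.1709 -0.0943] 0.0291 rot spread 0.2663
(-1, -1, -1, 1) [ 0.5313  0.4794  0.2685  0.2408 -0.1104] 0.0167 rot spread 0.4684
(-1, -1, -1, -1) [ 0.5313  0.4794  0.2685  0.2408 -0.1104] 0.0167 rot spread 0.0382
```

```bash
cat > fit.py <<'E'
from kin import *; import itertools
from scipy.optimize import least_squares
Q=np.array([[-1.44911,.4778,.02237,1.55644,-.01153,1.10932,-.08312],[-1.4608,.3765,.0413,1.2561,-.0152,1.5041,-.0806],[-1.4766,.034,.0098,1.6785,-.0002,1.4241,-.1258],[-1.4117,-.1449,.0629,1.7462,.009,1.5361,-.0079],[-.9839,-.3297,-.224,1.9111,-.1286,1.2101,.1536]])
X=np.array([[.15363,.65667,.23033],[.154,.658,.4354],[.1125,.479,.4348],[.1525,.373,.4814],[.1554,.3734,.4858]])
O=np.array([[.179,1.5633,-.1819],[.185,1.563,-.176],[.18437,1.56315,-.17659],[.18279,1.563,-.1767],[.4501,1.5104,.0898]])
z=lambda a:R.from_euler('z',a); y=lambda a:R.from_euler('y',a)
def fk2(q,p,s,tilt):
    L1,L2,L3,h,c,e1,e2=p
    A=z(c+s[0]*q[0])*y(q[1]); B=A*z(s[1]*q[2])
    T=np.array([0,0,h])+B.apply([e1,0,L1]); B=B*y(q[3])*z(s[2]*q[4]); T=T+B.apply([-e1+e2,0,L2]); C=B*y(q[5])*z(s[3]*q[6])
    return T+C.apply([0,0,L3]),C
if __name__=='__main__':
  for s in itertools.product((1,-1),repeat=4):
    best=None
    for c0 in ((-.108,) if s[0]<0 else (2.79,)):
      f=lambda p:np.concatenate([fk2(q,p,s,0)[0]-x for q,x in zip(Q,X)]+[.02*(np.array(p[5:]))])
      k=least_squares(f,[.536,.479,.29,.258,c0,0,0])
      rel=[fk2(q,k.x,s,0)[1].inv()*R.from_rotvec(o) for q,o in zip(Q,O)]
      print(s,k.x.round(3),np.abs(k.fun).max().round(4),round(max((rel[0].inv()*x).magnitude() for x in rel),4))
  for q,o,x in zip(Q,O,X):
    s=(-1,-1,-1,-1);T,C=fk2(q,[.5362,.4793,.2906,.258,-.108,0,0],s,0)
    print((T-x).round(4),np.degrees((C*rel[0].__class__.from_matrix(np.eye(3))).apply([0,0,1])-R.from_rotvec(o).apply([1,0,0])).round(2))
E
python3 fit.py | sort -k9 | head -30
```

```text
-1.630e-01] 0.0804 0.2426
 -1.630e-01] 0.0804 0.4582
[-0.0086  0.0041  0.0008] [ 0.03 -0.    0.  ]
[-0.0118  0.011  -0.0025] [ 2.02 -0.57 -0.  ]
[-0.0178  0.0068  0.0018] [ 0.03 -0.    0.  ]
(-1, -1, 1, -1) [ 0.484  0.473  0.19   0.135 -0.098  0.005 -0.069] 0.0213 0.2676
(-1, -1, 1, 1) [ 0.484  0.473  0.19   0.135 -0.098  0.005 -0.069] 0.0213 0.4615
(-1, 1, -1, -1) [ 0.767  0.493  0.52   0.567 -0.137 -0.019  0.293] 0.1032 0.4868
(-1, 1, -1, 1) [ 0.767  0.493  0.52   0.567 -0.137 -0.019  0.293] 0.1032 0.954
(-1, -1, -1, -1) [ 0.525  0.475  0.266  0.23  -0.11   0.003 -0.012] 0.0169 0.0381
(-1, -1, -1, 1) [ 0.525  0.475  0.266  0.23  -0.11   0.003 -0.012] 0.0169 0.4684
(1, -1, 1, 1) [ 0.875  0.491  0.499  0.594  2.768 -0.017  0.45 ] 0.1865 0.4937
(1, -1, 1, -1) [ 0.875  0.491  0.499  0.594  2.768 -0.017  0.45 ] 0.1865 0.9633
(1, 1, 1, 1) [0.629 0.461 0.353 0.33  2.729 0.013 0.115] 0.0854 0.0101
(1, 1, 1, -1) [0.629 0.461 0.353 0.33  2.729 0.013 0.115] 0.0854 0.4786
[ 0.0104 -0.0022 -0.001 ] [-0.01  0.   -0.  ]
[ 0.0108 -0.0014  0.0012] [ 0.02 -0.04 -0.  ]
(-1, 1, 1, -1) [ 0.299  0.478 -0.192 -0.276 -0.114  0.    -0.289] 0.17 0.492
(-1, 1, 1, 1) [ 0.299  0.478 -0.192 -0.276 -0.114  0.    -0.289] 0.17 0.9197
(1, -1, -1, 1) [ 0.223  0.47  -0.513 -0.602  2.753  0.012 -0.36 ] 0.2229 0.4887
(1, -1, -1, -1) [ 0.223  0.47  -0.513 -0.602  2.753  0.012 -0.36 ] 0.2229 0.9229
(1, 1, -1, -1) [ 4.110e-01  4.530e-01 -2.000e-03 -9.500e-02  2.732e+00  2.300e-02
(1, 1, -1, 1) [ 4.110e-01  4.530e-01 -2.000e-03 -9.500e-02  2.732e+00  2.300e-02
```

Call:
{"op": "carry_out", "data": {
  "targets": [0,0,0,0,0,0,0,0,0,0,0,0,0,0]
}}

```text
clock: 2.12
tcp_pos: [0.1557, 0.374, 0.4858]
orientation: [0.449, 1.511, 0.089]
contact_force: [-0.8, 0.3, -0.3]
grip_width: -0.0001
```

Run:
```python
from h import *; import fit
from scipy.optimize import least_squares
o=r.get_obs();q=o['joints'];print(o['clock'],q.round(4),o['qvel'].round(3),o['tcp_pos'].round(4),o['orientation'].round(4))
Q=fit.Q.copy();X=fit.X.copy();O=fit.O.copy();Q[4]=q;X[4]=o['tcp_pos'];O[4]=o['orientation']
s=(-1,)*4
# free: L1 L2 L3 h c e1 e2 ; base lateral shift; joint zero offsets q3,q5
def m(p,q):
    q=q.copy();q[2]+=p[7];q[4]+=p[8];T,C=fit.fk2(q,p[:7],s,0);return T,C
def f(p):
    out=[]
    for a,x,w in zip(Q,X,O):
        T,C=m(p,a);out+=list(T-x)+list(.2*(C.apply([0,0,1])-R.from_rotvec(w).apply([1,0,0])))
    return np.r_[out,1e-3*np.array(p[5:])]
k=least_squares(f,[.536,.479,.29,.258,-.108,0,0,0,0]);print(k.x.round(4));print(k.fun[:30].reshape(5,6).round(4))
```

```text
2.125 [-0.9897 -0.3277 -0.2201  1.9096 -0.1265  1.2112  0.1511] [-0.05   0.007  0.012 -0.003 -0.003 -0.001  0.004] [0.1557 0.374  0.4858] [0.4493 1.5113 0.0886]
[ 0.5295  0.4751  0.2688  0.2294 -0.0052  0.0032 -0.0086  0.1157 -0.0066]
[[ 0.0094 -0.0005 -0.0005  0.0093 -0.0016  0.0002]
 [ 0.003  -0.0033  0.0011  0.0072 -0.0012  0.0001]
 [-0.0048  0.0036 -0.0004 -0.0004  0.0002  0.    ]
 [-0.0108  0.005  -0.0001 -0.0044  0.0012  0.0001]
 [-0.004  -0.0016 -0.      0.0008  0.0026  0.001 ]]
```

```bash
cat > kin.py <<'E'
import numpy as np
from scipy.spatial.transform import Rotation as R
z=lambda a:R.from_euler('z',a); y=lambda a:R.from_euler('y',a)
Q=np.array([[-1.44911,.4778,.02237,1.55644,-.01153,1.10932,-.08312],[-1.4608,.3765,.0413,1.2561,-.0152,1.5041,-.0806],[-1.4766,.034,.0098,1.6785,-.0002,1.4241,-.1258],[-1.4117,-.1449,.0629,1.7462,.009,1.5361,-.0079],[-.9897,-.3277,-.2201,1.9096,-.1265,1.2112,.1511]])
X=np.array([[.15363,.65667,.23033],[.154,.658,.4354],[.1125,.479,.4348],[.1525,.373,.4814],[.1557,.374,.4858]])
O=np.array([[.179,1.5633,-.1819],[.185,1.563,-.176],[.18437,1.56315,-.17659],[.18279,1.563,-.1767],[.4493,1.5113,.0886]])
def fk(q,p):
    L1,L2,L3,h,c,e1,e2,d1,d2,d3=p; q=np.array(q)*[-1,1,-1,1,-1,1,-1]
    A=z(c+q[0]); S=np.array([0,0,h])+A.apply([0,d1,0]); B=A*y(q[1])*z(q[2])
    E=S+B.apply([e1,d2,L1]); B=B*y(q[3])*z(q[4]); W=E+B.apply([-e1+e2,d3,L2]); C=B*y(q[5])*z(q[6])
    return S,E,W,W+C.apply([0,0,L3]),C
def fit(Q=Q,X=X,O=O):
    from scipy.optimize import least_squares
    def f(p):
        out=[]
        for a,x,w in zip(Q,X,O):
            *_,T,C=fk(a,p);out+=list(T-x)+list(.2*(C.apply([0,0,1])-R.from_rotvec(w).apply([1,0,0])))
        return np.r_[out,1e-2*np.array(p[5:])]
    return least_squares(f,[.536,.479,.29,.258,-.108,0,0,0,0,0])
if __name__=='__main__':
    k=fit();print(k.x.round(4));print(k.fun[:30].reshape(5,6).round(4))
    rel=[fk(a,k.x)[4].inv()*R.from_rotvec(w) for a,w in zip(Q,O)]
    print([round((rel[0].inv()*x).magnitude(),4) for x in rel]);print(rel[0].as_matrix().round(3))
E
python3 kin.py
```

```text
[ 5.418e-01  4.726e-01  3.271e-01  2.871e-01  0.000e+00 -0.000e+00
 -1.000e-04 -3.020e-02 -3.090e-02 -1.100e-03]
[[ 0.     -0.      0.     -0.      0.     -0.    ]
 [ 0.     -0.     -0.     -0.     -0.0001 -0.    ]
 [-0.      0.      0.     -0.      0.      0.    ]
 [ 0.     -0.     -0.      0.      0.      0.    ]
 [-0.      0.     -0.     -0.      0.      0.    ]]
[0.0, 0.0005, 0.0001, 0.0001, 0.0001]
[[ 0. -1.  0.]
 [-0. -0. -1.]
 [ 1.  0. -0.]]
```

```bash
cat > plan.py <<'E'
from kin import *
from scipy.optimize import least_squares
P=fit().x
LO=np.array([-2.96,-.34,-1.41,.24,-1.37,.17,-2.96])+.02; HI=np.array([2.96,2.1,1.46,2.44,4.51,1.92,2.96])-.02
A3=np.array([.31,.08]);B3=np.array([.46,-.49])
REL=np.array([[0,-1,0],[0,0,-1],[1,0,0]],float)   # model flange -> tool
def toolR(q): return fk(q,P)[4]*R.from_matrix(REL)
def clear(q):
    S,E,W,T,C=fk(q,P); t=np.linspace(0,1,9)[:,None]
    pts=np.vstack([E+(W-E)*t,W+(T-W)*t]); rad=np.r_[[.075]*9,[.07]*5,[.06]*2,[.03]*2]
    out=[]
    for c in (A3,B3): out.append(np.linalg.norm(pts[:,:2]-c,axis=1)-.028-rad)
    a=np.r_[A3,.53];b=np.r_[B3,.53];u=np.clip((pts-a)@(b-a)/((b-a)@(b-a)),0,1)[:,None]
    out.append(np.linalg.norm(pts-a-u*(b-a),axis=1)-.03-rad)
    # hood: box above its floor, slope ignored (front face leans back)
    h=np.array([.506,-.287,.15]);half=np.array([.0825,.11,.15]); h=h+np.array([.04,0,0]);half[0]=.05
    dd=np.abs(pts-h)-half; out.append(np.linalg.norm(np.maximum(dd,0),axis=1)+np.minimum(dd.max(1),0)-rad)
    out.append(np.where(pts[:,0]>.2,pts[:,2]-rad-.01+.02*(rad<.04),1))
    return np.array(out)
def tdir(yaw,b): return np.array([np.cos(b)*np.cos(yaw),np.cos(b)*np.sin(yaw),-np.sin(b)])
def ik(T,d,q0,yv=None,m=.02):
    def f(q):
        *_,t,C=fk(q,P); o=[(t-T)*50,(C.apply([0,0,1])-d)*20,1e-1*(q-q0),np.minimum(clear(q)-m,0).ravel()*20]
        if yv is not None: o.append([5*(1-abs((C*R.from_matrix(REL)).apply([0,1,0])@yv))])
        return np.concatenate([np.ravel(x) for x in o])
    return least_squares(f,np.clip(q0,LO+.01,HI-.01),bounds=(LO,HI))
def traj(qs,qe,N=16,m=.02,mid=None,it=60):
    W0=np.linspace(qs,qe,N+2)
    if mid is not None: W0=np.vstack([np.linspace(qs,mid,N//2+1)[:-1],np.linspace(mid,qe,N+2-N//2)])
    def f(x):
        w=np.vstack([qs,x.reshape(N,7),qe]); fine=np.vstack([w[1:-1],(w[1:]+w[:-1])/2])
        return np.r_[(np.diff(w,axis=0)).ravel()*.5,np.concatenate([np.minimum(clear(q)-m,0).ravel() for q in fine])*30]
    k=least_squares(f,np.clip(W0[1:-1],LO+.001,HI-.001).ravel(),bounds=(np.tile(LO,N),np.tile(HI,N)),max_nfev=it)
    w=np.vstack([qs,k.x.reshape(N,7),qe]); fine=np.vstack([w,(w[1:]+w[:-1])/2])
    return w,min(clear(q).min() for q in fine)
E
python3 - <<'E'
from plan import *
for yaw in (0,15,30,45):
  for b in (30,40,50):
    d=tdir(np.radians(yaw),np.radians(b)); best=None
    for g in ([.6,.2,0,2.2,0,1,0],[.6,.2,.5,2.2,1,1,0],[.6,.2,-.5,2.2,-1,1,0],[1,.3,-.5,2.2,1.5,1,0]):
        c=np.array([.4465,-.31,.082])
        ks=[]
        q=np.array(g)
        for s in (-.02,.1):
            e=c+s*np.array([.423,.011,.906]); u=np.array([-.423,0,-.906]); T=e+.018*d+.016*np.array([np.sin(-b*np.pi/180)*1,0,-np.cos(b*np.pi/180)])
            k=ik(T,d,q);ks.append(k);q=k.x
        err=[np.linalg.norm(fk(k.x,P)[3]-T) if i else 0 for i,k in enumerate(ks)]
        cst=sum(k.cost for k in ks); cl=min(clear(k.x).min() for k in ks)
        if best is None or cst<best[0]: best=(cst,cl,err[1],ks[0].x.round(2),ks[1].x.round(2))
    print(yaw,b,round(best[0],3),'clr',round(best[1],3),'err',round(best[2],4),best[3],best[4])
E
```

```text
0 30 0.484 clr -0.022 err 0.0081 [ 2.02  1.47 -1.35  2.38  2.45  0.45 -0.  ] [ 1.9   1.05 -1.39  2.35  2.64  0.3  -0.  ]
0 40 0.407 clr -0.018 err 0.0081 [ 1.9   1.21 -1.3   2.37  2.32  0.42 -0.  ] [ 1.83  0.83 -1.34  2.31  2.15  0.2  -0.  ]
0 50 0.366 clr -0.014 err 0.0084 [ 1.74  0.93 -1.18  2.33  2.09  0.32 -0.  ] [ 1.79  0.77 -1.39  2.24  1.33  0.33  0.  ]
15 30 0.504 clr -0.022 err 0.0083 [ 1.04  0.77 -0.05  2.29  4.45  0.99  0.  ] [0.59 0.56 0.39 2.29 4.49 1.15 0.  ]
15 40 0.404 clr -0.018 err 0.0083 [ 1.9   1.15 -1.24  2.25  1.31  0.19 -0.  ] [ 1.88  0.96 -1.39  2.19  0.74  0.25 -0.  ]
15 50 0.364 clr -0.013 err 0.0085 [ 1.43  0.67 -0.69  2.24 -1.35  0.24 -0.  ] [ 1.3   0.43 -0.61  2.17 -1.    0.42 -0.  ]
30 30 0.454 clr -0.019 err 0.009 [ 1.27  0.81 -0.3   2.12 -1.35  0.86 -0.  ] [ 1.23  0.6  -0.35  2.1  -1.29  0.89  0.  ]
30 40 0.396 clr -0.016 err 0.0089 [ 1.09  0.7  -0.16  2.15 -1.35  0.79 -0.  ] [ 1.04  0.5  -0.18  2.1  -1.21  0.84 -0.  ]
30 50 0.371 clr -0.012 err 0.009 [ 0.99  0.61 -0.12  2.16 -1.24  0.66  0.  ] [ 0.92  0.43 -0.12  2.08 -1.03  0.75 -0.  ]
45 30 0.47 clr -0.016 err 0.01 [ 1.12  0.83 -0.14  1.98 -1.11  1.07  0.  ] [ 1.09  0.65 -0.19  1.94 -1.08  1.12 -0.  ]
45 40 0.421 clr -0.013 err 0.0098 [ 1.05  0.74 -0.12  2.01 -1.06  0.93 -0.  ] [ 1.01  0.57 -0.15  1.96 -0.98  1.02 -0.  ]
45 50 0.407 clr -0.009 err 0.01 [ 0.96  0.65 -0.09  2.04 -0.97  0.81 -0.  ] [ 0.92  0.49 -0.11  1.97 -0.86  0.93  0.  ]
```

```bash
cat > go.py <<'E'
from plan import *
import sys
YAW,B=np.radians(30),np.radians(45); D=tdir(YAW,B)
EDGE=np.array([.4465,-.29,.082]); U=np.array([.423,.011,.906])
def Tof(s,back=0):  # finger axis s (m along slope) off the contact pose; contact: axis 15 mm below the edge, tip 18 mm past
    n=np.array([0,0,1])-D*D[2]; n/=np.linalg.norm(n)
    return EDGE+s*U+.018*D-.015*n-back*D
E
cat > mk.py <<'E'
from go import *; from h import r
q0=r.get_obs()['joints']
k=ik(Tof(-.02,.06),D,np.array([1,.65,-.1,2.1,-1.1,.75,0])); qe=k.x
print('pre',qe.round(2),(fk(qe,P)[3]-Tof(-.02,.06)).round(4),'clr',clear(qe).min().round(3))
best=None
for mid in (None,[-.3,-.3,0,1.4,-.2,1.8,0],[0,-.3,0,2.4,0,1.5,0],[-.3,-.3,0,1.0,-.8,1.8,0],[.2,-.3,-.5,1.2,-.8,1.8,0],[-.6,-.3,.6,1.4,-.8,1.8,0]):
    w,c=traj(q0,qe,12,.03,None if mid is None else np.array(mid,float),40); print(mid,'clr',c.round(4))
    if best is None or c>best[1]: best=(w,c)
w=best[0]; np.save('w.npy',w)
for q in w: print(q.round(2),fk(q,P)[2].round(3),fk(q,P)[3].round(3),clear(q).min().round(3))
E
time python3 mk.py
```

```text
pre [ 1.08  0.55 -0.1   2.18 -1.2   0.8  -0.  ] [ 0. -0. -0.] clr 0.063
None clr 0.0289
[-0.3, -0.3, 0, 1.4, -0.2, 1.8, 0] clr 0.0293
[0, -0.3, 0, 2.4, 0, 1.5, 0] clr 0.029
[-0.3, -0.3, 0, 1.0, -0.8, 1.8, 0] clr 0.029
[0.2, -0.3, -0.5, 1.2, -0.8, 1.8, 0] clr 0.0277
[-0.6, -0.3, 0.6, 1.4, -0.8, 1.8, 0] clr 0.0293
[-0.99 -0.33 -0.22  1.91 -0.13  1.21  0.15] [0.132 0.266 0.793] [0.156 0.374 0.486] 0.131
[-0.82 -0.32 -0.24  1.76 -0.22  1.2   0.14] [0.165 0.246 0.861] [0.202 0.402 0.576] 0.106
[-0.64 -0.32 -0.26  1.61 -0.32  1.2   0.13] [0.187 0.213 0.93 ] [0.249 0.411 0.676] 0.078
[-0.47 -0.32 -0.28  1.46 -0.42  1.19  0.12] [0.195 0.174 0.995] [0.291 0.402 0.782] 0.045
[-0.3  -0.32 -0.3   1.31 -0.52  1.18  0.1 ] [0.188 0.133 1.056] [0.32  0.38  0.888] 0.03
[-0.12 -0.31 -0.31  1.16 -0.62  1.17  0.09] [0.166 0.094 1.112] [0.334 0.348 0.992] 0.03
[ 0.06 -0.32 -0.32  1.03 -0.72  1.16  0.08] [0.131 0.061 1.157] [0.331 0.309 1.086] 0.03
[ 0.35  0.14 -0.06  1.19 -0.7   1.11  0.07] [ 0.489 -0.214  0.938] [ 0.731 -0.089  0.758] 0.129
[ 0.35  0.15 -0.14  1.25 -0.71  1.08  0.06] [ 0.513 -0.189  0.902] [ 0.738 -0.042  0.716] 0.116
[ 0.36  0.17 -0.22  1.31 -0.72  1.06  0.05] [ 0.534 -0.16   0.864] [0.74  0.006 0.673] 0.103
[ 0.37  0.18 -0.3   1.38 -0.73  1.03  0.03] [ 0.549 -0.13   0.827] [0.735 0.054 0.631] 0.089
[ 0.85  0.34  0.01  1.9  -0.66  1.06  0.02] [ 0.315 -0.457  0.502] [ 0.436 -0.331  0.225] 0.03
[ 0.96  0.45 -0.05  2.04 -0.93  0.93  0.01] [ 0.263 -0.452  0.399] [ 0.431 -0.318  0.153] 0.035
[ 1.08  0.55 -0.1   2.18 -1.2   0.8  -0.  ] [ 0.203 -0.426  0.314] [ 0.403 -0.31   0.083] 0.063
real	4m24.009s
user	5m31.846s
sys	0m0.538s
```

```bash
cat > comp.py <<'E'
from plan import *
from scipy.optimize import minimize,differential_evolution
t=np.linspace(0,1,7)[:,None]
rad=np.r_[[.07]*7,[.065]*4,[.055]*2,[.03]]
def f(x,full=False):
    S,E,W,T,C=fk(np.r_[0,x,0],P); pts=np.vstack([E+(W-E)*t,W+(T-W)*t])
    rr=np.hypot(pts[:,0],pts[:,1])+rad
    return (rr.max(), rr.round(3),pts[:,2].round(2)) if full else rr.max()+max(0,.2-pts[:,2].min())
bd=list(zip(LO[1:6],HI[1:6]))
for b5 in ((-1.35,1.35),(-1.35,4.49)):
    bd[3]=b5
    k=differential_evolution(f,bd,seed=1,maxiter=150,popsize=12,tol=1e-6);print(k.x.round(3),f(k.x,True),fk(np.r_[0,k.x,0],P)[2:4])
E
time python3 comp.py
```

```text
[-0.113 -0.806  0.26   1.35   0.19 ] (np.float64(0.134658134822663), array([0.135, 0.12 , 0.106, 0.094, 0.089, 0.094, 0.106, 0.101, 0.105,
       0.112, 0.122, 0.123, 0.135, 0.122]), array([0.83, 0.91, 0.98, 1.06, 1.14, 1.21, 1.29, 1.29, 1.34, 1.4 , 1.45,
       1.5 , 1.56, 1.61])) (array([-0.00717513,  0.03501873,  1.29145104]), array([0.06732581, 0.06224801, 1.60875165]))
[-0.077 -0.928  0.26   2.211  0.335] (np.float64(0.12176971055510198), array([0.122, 0.105, 0.087, 0.071, 0.087, 0.105, 0.122, 0.117, 0.115,
       0.116, 0.12 , 0.115, 0.122, 0.105]), array([0.83, 0.91, 0.98, 1.06, 1.14, 1.21, 1.29, 1.29, 1.34, 1.4 , 1.45,
       1.5 , 1.56, 1.61])) (array([0.01895238, 0.04817582, 1.29030131]), array([0.07379128, 0.01031073, 1.61050505]))
real	0m8.744s
user	0m8.701s
sys	0m0.184s
```

```bash
cat >> comp.py <<'E'
print('---')
cur=np.array([-.3277,-.2201,1.9096,-.1265,1.2112]);pre=np.array([.55,-.1,2.18,-1.2,.8])
for lim in (.26,.275,.29):
    g=lambda x:np.abs(x-cur).max()+np.abs(x-pre).max()+.2*np.sum((x-cur)**2)+60*max(0,f(x)-lim)
    k=differential_evolution(g,[*zip(LO[1:6],HI[1:6])],seed=1,maxiter=200,popsize=12,tol=1e-6)
    q=np.r_[0,k.x,0];S,E,W,T,C=fk(q,P);print(lim,k.fun.round(2),k.x.round(3),f(k.x).round(3),'E',E.round(2),'W',W.round(2),'T',T.round(2))
E
sed -i 's/^for b5 in .*/for b5 in ():/' comp.py; time python3 comp.py
```

```text
---
0.26 3.02 [-0.32  -0.121  0.773 -0.242  0.19 ] 0.26 E [-0.17 -0.06  0.8 ] W [ 0.04 -0.02  1.23] T [0.23 0.02 1.49]
0.275 2.96 [-0.32  -0.121  0.795 -0.235  0.19 ] 0.275 E [-0.17 -0.06  0.8 ] W [ 0.05 -0.02  1.22] T [0.24 0.03 1.48]
0.29 2.4 [-0.32   0.3    1.061 -0.975  1.9  ] 0.29 E [-0.18 -0.06  0.8 ] W [ 0.12 -0.18  1.14] T [0.25 0.06 0.97]
real	0m19.944s
user	0m20.599s
sys	0m0.113s
```

```bash
cat > seg.py <<'E'
from go import *; from h import r
q0=r.get_obs()['joints']
pre=np.array(ik(Tof(-.02,.06),D,np.array([1,.65,-.1,2.1,-1.1,.75,0])).x)
c=np.array([0,-.3,-.12,.8,-.24,.25,0])
def line(a,b,n=25): return [a+(b-a)*t for t in np.linspace(0,1,n)]
def mn(l): v=[clear(q).min() for q in l];i=int(np.argmin(v));return round(v[i],3),i
if __name__=='__main__':
    print(pre.round(3))
    a=c.copy();a[0]=q0[0];print('up',mn(line(q0,a)))
    for e in (.8,1.1,1.4,1.7,2.0):
        b=c.copy();b[0]=e
        print(e,'sweep',mn(line(a,b,40)),'down',mn(line(b,pre,40)))
        for ez in (1.4,1.8):
          v=pre.copy();v[0]=ez;v[4]=-.3;v[1]=.1;print('   via',ez,mn(line(b,v,40)),mn(line(v,pre,40)))
E
python3 seg.py
```

```text
[ 1.08   0.551 -0.103  2.182 -1.197  0.799 -0.   ]
up (np.float64(0.121), 17)
0.8 sweep (np.float64(-0.024), 18) down (np.float64(-0.083), 15)
   via 1.4 (np.float64(0.003), 12) (np.float64(0.063), 39)
   via 1.8 (np.float64(0.061), 10) (np.float64(0.063), 39)
1.1 sweep (np.float64(-0.024), 16) down (np.float64(-0.046), 32)
   via 1.4 (np.float64(0.126), 11) (np.float64(0.063), 39)
   via 1.8 (np.float64(0.177), 8) (np.float64(0.063), 39)
1.4 sweep (np.float64(-0.024), 14) down (np.float64(-0.031), 32)
   via 1.4 (np.float64(0.238), 29) (np.float64(0.063), 39)
   via 1.8 (np.float64(0.249), 0) (np.float64(0.063), 39)
1.7 sweep (np.float64(-0.024), 12) down (np.float64(-0.009), 33)
   via 1.4 (np.float64(0.243), 0) (np.float64(0.063), 39)
   via 1.8 (np.float64(0.243), 0) (np.float64(0.063), 39)
2.0 sweep (np.float64(-0.024), 11) down (np.float64(0.008), 34)
   via 1.4 (np.float64(0.21), 0) (np.float64(0.063), 39)
   via 1.8 (np.float64(0.21), 0) (np.float64(0.063), 39)
```

```bash
cat > rows.py <<'E'
from plan import *
def rows(js):
    """js: joint waypoints from measured joints; print rows in tool axes at js[0]"""
    T0=fk(js[0],P)[3];R0=toolR(js[0]); out=[]; 
    for a,b in zip(js[:-1],js[1:]):
        rot=np.degrees((toolR(a).inv()*toolR(b)).magnitude()); 
        L=sum(np.linalg.norm(fk(a+(b-a)*(i+1)/8,P)[3]-fk(a+(b-a)*i/8,P)[3]) for i in range(8))
        n=int(np.ceil(max(rot/9.5,L/.056,np.abs(b-a).max()/.19)))
        for i in range(1,n+1):
            q=a+(b-a)*i/n
            out.append([0,*R0.inv().apply(fk(q,P)[3]-T0).round(3),*(np.degrees((R0.inv()*toolR(q)).as_rotvec())/5).round(2)])
    return out
E
python3 - <<'E'
from rows import *; from seg import *
c=np.array([0,-.3,0,.6,0,.35,0]);a=c.copy();a[0]=q0[0];a[6]=q0[6];b=c.copy();b[0]=1.4
print('up',mn(line(q0,a)),'sweep',mn(line(a,b,40)))
v=pre.copy();v[0]=1.4;v[4]=-.3;v[1]=.1;print(mn(line(b,v)),mn(line(v,pre)),fk(a,P)[3],fk(b,P)[3],fk(v,P)[3])
x=rows([q0,a]);print(len(x));print(*x,sep=',\n')
E
```

```text
up (np.float64(0.077), 20) sweep (np.float64(0.074), 7)
(np.float64(0.254), 21) (np.float64(0.063), 24) [0.1494372  0.11411899 1.516546  ] [-0.03120033 -0.18542158  1.516546  ] [ 0.12534151 -0.41698759  0.19954991]
22
[0, np.float64(-0.028), np.float64(0.041), np.float64(0.008), np.float64(0.01), np.float64(-0.2), np.float64(1.11)],
[0, np.float64(-0.06), np.float64(0.079), np.float64(0.017), np.float64(0.03), np.float64(-0.42), np.float64(2.21)],
[0, np.float64(-0.095), np.float64(0.116), np.float64(0.025), np.float64(0.04), np.float64(-0.64), np.float64(3.32)],
[0, np.float64(-0.133), np.float64(0.15), np.float64(0.034), np.float64(0.06), np.float64(-0.87), np.float64(4.42)],
[0, np.float64(-0.175), np.float64(0.181), np.float64(0.042), np.float64(0.08), np.float64(-1.11), np.float64(5.52)],
[0, np.float64(-0.219), np.float64(0.209), np.float64(0.051), np.float64(0.09), np.float64(-1.36), np.float64(6.62)],
[0, np.float64(-0.266), np.float64(0.233), np.float64(0.058), np.float64(0.11), np.float64(-1.62), np.float64(7.72)],
[0, np.float64(-0.316), np.float64(0.254), np.float64(0.066
[... 1017 characters left out ...]
4(-0.81), np.float64(0.255), np.float64(0.087), np.float64(0.02), np.float64(-4.73), np.float64(18.56)],
[0, np.float64(-0.863), np.float64(0.234), np.float64(0.083), np.float64(-0.03), np.float64(-5.09), np.float64(19.63)],
[0, np.float64(-0.915), np.float64(0.208), np.float64(0.077), np.float64(-0.09), np.float64(-5.46), np.float64(20.7)],
[0, np.float64(-0.965), np.float64(0.179), np.float64(0.069), np.float64(-0.15), np.float64(-5.85), np.float64(21.76)],
[0, np.float64(-1.012), np.float64(0.146), np.float64(0.06), np.float64(-0.24), np.float64(-6.24), np.float64(22.82)],
[0, np.float64(-1.056), np.float64(0.11), np.float64(0.048), np.float64(-0.33), np.float64(-6.65), np.float64(23.87)]
```

Call:
{"op": "carry_out", "data": {
  "targets": [0,-0.028,0.041,0.008,0.01,-0.2,1.1,0,-0.06,0.079,0.017,0.03,-0.42,2.2,0,-0.095,0.116,0.025,0.04,-0.64,3.3,0,-0.133,0.15,0.034,0.06,-0.87,4.4,0,-0.175,0.181,0.042,0.08,-1.1,5.5,0,-0.219,0.209,0.051,0.09,-1.36,6.6,0,-0.266,0.233,0.058,0.11,-1.62,7.7,0,-0.316,0.254,0.066,0.12,-1.89,8.8,0,-0.367,0.271,0.072,0.13,-2.16,9.9,0,-0.42,0.284,0.078,0.13,-2.45,11,0,-0.475,0.293,0.083,0.13,-2.75,12.1,0,-0.53,0.297,0.087,0.13,-3.05,13.2]
}}

```text
clock: 3.62
tcp_pos: [0.2658, 0.4524, 1.0859]
orientation: [1.241, 0.837, 0.883]
contact_force: [0.1, -1.1, -0.1]
grip_width: -0.0003
```

```bash
cat > nxt.py <<'E'
from rows import *; from h import r
import sys
def nxt(wps,n=12):
    o=r.get_obs();q0=o['joints'];print(o['clock'],'q',q0.round(3),'clr',clear(q0).min().round(3),'fk err',(fk(q0,P)[3]-o['tcp_pos']).round(4),'W',fk(q0,P)[2].round(2))
    x=rows([q0]+[np.array(w,float) for w in wps]);print(len(x));print(', '.join(' '.join(f'{float(v):g},' for v in y)[:-1]+'\n' for y in x[:n]))
E
python3 -c "
from nxt import *
nxt([[-.99,-.3,0,.6,0,.35,.15]])"
```

```text
3.625 q [-0.943 -0.31  -0.121  1.194 -0.107  0.736  0.182] clr 0.097 fk err [0.0001 0.0001 0.    ] W [0.13 0.16 1.1 ]
11
0, -0.019, 0.046, 0.012, -0.05, -0.28, 0.98
, 0, -0.041, 0.091, 0.024, -0.11, -0.55, 1.97
, 0, -0.066, 0.134, 0.036, -0.17, -0.83, 2.95
, 0, -0.095, 0.176, 0.047, -0.23, -1.11, 3.93
, 0, -0.127, 0.216, 0.057, -0.3, -1.39, 4.92
, 0, -0.163, 0.254, 0.066, -0.38, -1.67, 5.9
, 0, -0.201, 0.289, 0.074, -0.46, -1.94, 6.88
, 0, -0.241, 0.322, 0.081, -0.54, -2.22, 7.86
, 0, -0.285, 0.352, 0.087, -0.64, -2.5, 8.84
, 0, -0.33, 0.379, 0.092, -0.74, -2.78, 9.82
, 0, -0.377, 0.403, 0.095, -0.85, -3.05, 10.8
```

Call:
{"op": "carry_out", "data": {
  "targets": [0,-0.019,0.046,0.012,-0.05,-0.28,1,0,-0.041,0.091,0.024,-0.11,-0.55,2,0,-0.066,0.134,0.036,-0.17,-0.83,3,0,-0.095,0.176,0.047,-0.23,-1.1,3.9,0,-0.127,0.216,0.057,-0.3,-1.4,4.9,0,-0.163,0.254,0.066,-0.38,-1.7,5.9,0,-0.201,0.289,0.074,-0.46,-1.95,6.9,0,-0.241,0.322,0.081,-0.54,-2.2,7.9,0,-0.285,0.352,0.087,-0.64,-2.5,8.8,0,-0.33,0.379,0.092,-0.74,-2.8,9.8,0,-0.377,0.403,0.095,-0.85,-3.05,10.8]
}}

```text
clock: 5.0
tcp_pos: [0.1501, 0.1144, 1.5178]
orientation: [1.662, -0.044, 1.426]
contact_force: [0.3, -0.6, 1.3]
grip_width: -0.0003
```

```bash
python3 -c "
from nxt import *
nxt([[1.4,-.3,0,.6,0,.35,.0]],16)"
```

```text
5.0 q [-0.938 -0.292  0.008  0.593 -0.117  0.348  0.21 ] clr 0.099 fk err [0.     0.0001 0.0001] W [ 0.04 -0.05  1.26]
14
0, -0.008, 0.006, 0.03, -1.44, -1.17, -0.17
, 0, -0.019, 0.016, 0.059, -2.88, -2.34, -0.33
, 0, -0.033, 0.031, 0.084, -4.32, -3.51, -0.47
, 0, -0.049, 0.048, 0.106, -5.77, -4.69, -0.61
, 0, -0.066, 0.069, 0.124, -7.21, -5.86, -0.73
, 0, -0.085, 0.092, 0.136, -8.66, -7.02, -0.83
, 0, -0.104, 0.116, 0.144, -10.12, -8.19, -0.93
, 0, -0.123, 0.142, 0.146, -11.57, -9.34, -1.01
, 0, -0.142, 0.167, 0.142, -13.04, -10.5, -1.07
, 0, -0.16, 0.192, 0.134, -14.51, -11.64, -1.13
, 0, -0.177, 0.216, 0.12, -15.99, -12.78, -1.17
, 0, -0.191, 0.238, 0.101, -17.47, -13.91, -1.19
, 0, -0.203, 0.258, 0.079, -18.97, -15.02, -1.21
, 0, -0.213, 0.274, 0.053, -20.47, -16.12, -1.21
```

Call:
{"op": "carry_out", "data": {
  "targets": [0,-0.008,0.006,0.03,-1.44,-1.17,-0.17,0,-0.019,0.016,0.059,-2.9,-2.3,-0.33,0,-0.033,0.031,0.084,-4.3,-3.5,-0.47,0,-0.049,0.048,0.106,-5.8,-4.7,-0.61,0,-0.066,0.069,0.124,-7.2,-5.85,-0.73,0,-0.085,0.092,0.136,-8.7,-7,-0.83,0,-0.104,0.116,0.144,-10.1,-8.2,-0.93,0,-0.123,0.142,0.146,-11.6,-9.35,-1,0,-0.142,0.167,0.142,-13,-10.5,-1.07,0,-0.16,0.192,0.134,-14.5,-11.65,-1.13,0,-0.177,0.216,0.12,-16,-12.8,-1.17,0,-0.191,0.238,0.101,-17.5,-13.9,-1.2]
}}

```text
clock: 6.5
tcp_pos: [0.0323, -0.1871, 1.5167]
orientation: [0.845, -1.312, -0.123]
contact_force: [-0.3, -0.5, -0.5]
grip_width: 0.0002
```

```bash
python3 -c "
from nxt import *; from seg import *
v=pre.copy();v[0]=1.4;v[4]=-.5;v[1]=.15
q0=r.get_obs()['joints']
print(mn(line(q0,v)),mn(line(v,pre)),pre)
nxt([v],12)"
```

```text
(np.float64(0.097), 10) (np.float64(0.063), 24) [ 1.08049158e+00  5.50631771e-01 -1.03091933e-01  2.18220846e+00
 -1.19653196e+00  7.98847694e-01 -4.51980454e-11]
6.5 q [ 0.766 -0.315 -0.027  0.596  0.538  0.396 -0.23 ] clr 0.275 fk err [-0.0002  0.0003  0.0003] W [-0.06 -0.01  1.26]
30
0, 0.015, -0.059, -0.018, -0.04, 0.18, -0.93
, 0, 0.025, -0.12, -0.033, -0.07, 0.33, -1.87
, 0, 0.031, -0.181, -0.046, -0.09, 0.46, -2.82
, 0, 0.033, -0.243, -0.057, -0.09, 0.56, -3.77
, 0, 0.031, -0.305, -0.065, -0.07, 0.63, -4.73
, 0, 0.024, -0.366, -0.07, -0.03, 0.67, -5.7
, 0, 0.013, -0.427, -0.074, 0.02, 0.68, -6.67
, 0, -0.001, -0.486, -0.076, 0.09, 0.67, -7.64
, 0, -0.02, -0.544, -0.075, 0.18, 0.63, -8.61
, 0, -0.043, -0.599, -0.074, 0.29, 0.57, -9.58
, 0, -0.07, -0.653, -0.07, 0.43, 0.47, -10.55
, 0, -0.1, -0.704, -0.066, 0.58, 0.36, -11.51
```

Call:
{"op": "carry_out", "data": {
  "targets": [0,0.015,-0.059,-0.018,-0.04,0.18,-0.93,0,0.025,-0.12,-0.033,-0.07,0.33,-1.87,0,0.031,-0.181,-0.046,-0.09,0.46,-2.8,0,0.033,-0.243,-0.057,-0.09,0.56,-3.8,0,0.031,-0.305,-0.065,-0.07,0.63,-4.7,0,0.024,-0.366,-0.07,-0.03,0.67,-5.7,0,0.013,-0.427,-0.074,0.02,0.68,-6.7,0,0,-0.486,-0.076,0.09,0.67,-7.6,0,-0.02,-0.544,-0.075,0.18,0.63,-8.6,0,-0.043,-0.599,-0.074,0.29,0.57,-9.6,0,-0.07,-0.653,-0.07,0.43,0.47,-10.5,0,-0.1,-0.704,-0.066,0.58,0.36,-11.5]
}}

```text
clock: 8.0
tcp_pos: [0.3267, -0.5993, 1.0071]
orientation: [1.482, -0.749, -0.859]
contact_force: [0.5, 0.9, 0.2]
grip_width: -0.0002
```

```bash
python3 -c "
from nxt import *; from seg import *
v=pre.copy();v[0]=1.4;v[4]=-.5;v[1]=.15
q0=r.get_obs()['joints']
print(mn(line(q0,v)),mn(line(v,pre)))
nxt([v],12)"
```

```text
(np.float64(0.09), 2) (np.float64(0.063), 24)
8.0 q [ 0.694 -0.149  0.191  1.247  0.266  0.572 -0.231] clr 0.092 fk err [-0.0001  0.0001  0.0003] W [ 0.16 -0.32  1.04]
17
0, 0.022, -0.056, 0.004, 0.14, -0.06, -1.01
, 0, 0.041, -0.113, 0.009, 0.33, -0.14, -2.02
, 0, 0.054, -0.171, 0.016, 0.57, -0.23, -3.03
, 0, 0.063, -0.229, 0.024, 0.85, -0.33, -4.03
, 0, 0.067, -0.287, 0.033, 1.17, -0.44, -5.03
, 0, 0.067, -0.345, 0.042, 1.55, -0.55, -6.01
, 0, 0.062, -0.401, 0.05, 1.97, -0.67, -6.98
, 0, 0.053, -0.456, 0.058, 2.43, -0.8, -7.94
, 0, 0.04, -0.509, 0.065, 2.94, -0.92, -8.87
, 0, 0.023, -0.56, 0.07, 3.5, -1.05, -9.79
, 0, 0.003, -0.609, 0.074, 4.1, -1.18, -10.68
, 0, -0.02, -0.654, 0.076, 4.75, -1.31, -11.55
```

Call:
{"op": "carry_out", "data": {
  "targets": [0,0.022,-0.056,0.004,0.14,-0.06,-1,0,0.041,-0.113,0.009,0.33,-0.14,-2,0,0.054,-0.171,0.016,0.57,-0.23,-3,0,0.063,-0.229,0.024,0.85,-0.33,-4,0,0.067,-0.287,0.033,1.17,-0.44,-5,0,0.067,-0.345,0.042,1.55,-0.55,-6,0,0.062,-0.401,0.05,2,-0.67,-7,0,0.053,-0.456,0.058,2.4,-0.8,-7.9,0,0.04,-0.509,0.065,2.9,-0.92,-8.9,0,0.023,-0.56,0.07,3.5,-1.05,-9.8,0,0.003,-0.609,0.074,4.1,-1.2,-10.7,0,-0.02,-0.654,0.076,4.75,-1.3,-11.5]
}}

```text
clock: 9.5
tcp_pos: [0.236, -0.5639, 0.3536]
orientation: [2.239, -0.206, -1.607]
contact_force: [-0.5, -0.8, -0.4]
grip_width: -0.0001
```

```bash
python3 -c "
from nxt import *; from seg import *
q0=r.get_obs()['joints']
# pre-pose, jaws' y horizontal or vertical? choose IK nearest to present posture
for g in (q0,pre):
    k=ik(Tof(-.02,.06),D,g);print(k.x.round(3),mn(line(q0,k.x)),clear(k.x).min(),'jaw y',toolR(k.x).apply([0,1,0]).round(2))
    v=(q0+k.x)/2
nxt([ik(Tof(-.02,.06),D,q0).x],14)"
```

```text
[ 0.934  0.552  0.075  2.192 -1.265  0.878 -0.03 ] (np.float64(0.063), 24) 0.06286739944151583 jaw y [-0.3  -0.73 -0.62]
[ 1.08   0.551 -0.103  2.182 -1.197  0.799 -0.   ] (np.float64(0.063), 24) 0.06286522883079622 jaw y [-0.23 -0.77 -0.59]
9.5 q [ 0.791  0.048  0.398  1.933 -0.314  0.731 -0.03 ] clr 0.168 fk err [-0.      0.0002 -0.0002] W [ 0.13 -0.46  0.64]
8
0, 0.043, -0.044, -0.021, 0.93, 0.48, -1.25
, 0, 0.08, -0.088, -0.041, 1.95, 0.9, -2.49
, 0, 0.112, -0.132, -0.06, 3.06, 1.27, -3.7
, 0, 0.14, -0.175, -0.077, 4.26, 1.58, -4.86
, 0, 0.163, -0.215, -0.094, 5.55, 1.84, -5.98
, 0, 0.182, -0.253, -0.109, 6.91, 2.04, -7.03
, 0, 0.197, -0.288, -0.123, 8.35, 2.18, -8.02
, 0, 0.211, -0.32, -0.136, 9.86, 2.27, -8.92
```

```bash
python3 -c "
from nxt import *; from seg import *
q0=r.get_obs()['joints']
for yv in ([.5,-.866,0],):
    k=ik(Tof(-.02,.06),D,q0,np.array(yv)*1.0);k=ik(Tof(-.02,.06),D,k.x,np.array(yv));x=k.x;print(x.round(3),mn(line(q0,x)),'jaw y',toolR(x).apply([0,1,0]).round(2))
print(Tof(-.02,.06),fk(x,P)[3])
nxt([x],14)"
```

```text
[ 1.074  0.55  -0.095  2.183 -1.2    0.802  0.953] (np.float64(0.063), 24) jaw y [ 0.48 -0.88 -0.02]
[ 0.40313477 -0.31037254  0.08297188] [ 0.40313504 -0.3103728   0.08297247]
9.5 q [ 0.791  0.048  0.398  1.933 -0.314  0.731 -0.03 ] clr 0.168 fk err [-0.      0.0002 -0.0002] W [ 0.13 -0.46  0.64]
8
0, 0.043, -0.041, -0.021, -0.58, 0.53, -1.13
, 0, 0.082, -0.084, -0.041, -1.04, 1.15, -2.19
, 0, 0.115, -0.127, -0.059, -1.39, 1.86, -3.18
, 0, 0.144, -0.169, -0.075, -1.62, 2.65, -4.06
, 0, 0.167, -0.211, -0.091, -1.73, 3.49, -4.84
, 0, 0.186, -0.25, -0.106, -1.72, 4.38, -5.5
, 0, 0.2, -0.286, -0.121, -1.61, 5.28, -6.02
, 0, 0.211, -0.32, -0.136, -1.39, 6.18, -6.42
```

Call:
{"op": "carry_out", "data": {
  "targets": [0,0.043,-0.041,-0.021,-0.6,0.5,-1.1,0,0.082,-0.084,-0.041,-1,1.15,-2.2,0,0.115,-0.127,-0.059,-1.4,1.9,-3.2,0,0.144,-0.169,-0.075,-1.6,2.65,-4.05,0,0.167,-0.211,-0.091,-1.7,3.5,-4.85,0,0.186,-0.25,-0.106,-1.7,4.4,-5.5,0,0.2,-0.286,-0.121,-1.6,5.3,-6,0,0.211,-0.32,-0.136,-1.4,6.2,-6.4,0,0.211,-0.32,-0.136,-1.4,6.2,-6.4]
}}

```text
clock: 10.62
tcp_pos: [0.404, -0.3063, 0.0799]
orientation: [2.667, 0.707, -1.117]
contact_force: [0.9, -0.2, -0.5]
grip_width: -0.0002
```

Run:
```python
from nxt import *; from go import *; from h import *
o=r.get_obs();print(o['clock'],o['tcp_pos'].round(4),o['joints'].round(2),toolR(o['joints']).as_matrix().round(3),clear(o['joints']).min())
s=r.grab_frame('scene');cv2.imwrite('pics/s2.png',s);a=cv2.resize(s[170:340,220:440],None,fx=2.6,fy=2.6,interpolation=cv2.INTER_CUBIC)
cv2.imwrite('pics/s2c.png',a)
print([proj(r.camera_info('scene'),p).round(1) for p in (o['tcp_pos'],EDGE)])
```

```text
10.625 [ 0.404  -0.3063  0.0799] [ 1.    0.56 -0.02  2.19 -1.23  0.84  0.98] [[ 0.608  0.485 -0.629]
 [ 0.361 -0.874 -0.325]
 [-0.707 -0.03  -0.707]] 0.05971074135824429
[array([317.3, 292.7]), array([321. , 273.4])]
```

View pics/s2c.png

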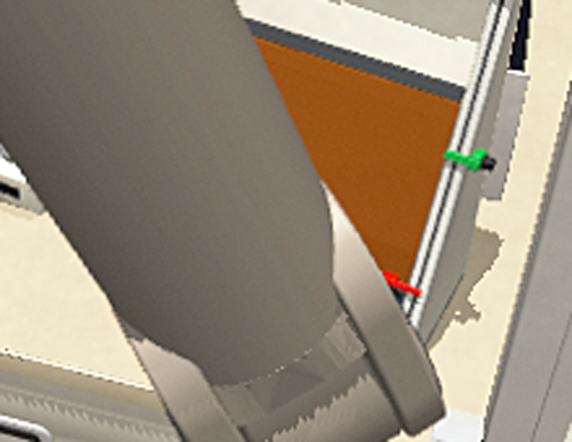

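The crop shows the forearm covering the window's left side. The pointer (418,292) and clip (460,158) stay visible, which is enough to track the push.

Call:
{"op": "carry_out", "data": {
  "targets": [0,0.02,0,0,0,0,0,0,0.04,0,0,0,0,0,0,0.06,0,0,0,0,0,0,0.06,0,0,0,0,0,0,0.056,0.002,-0.009,0,0,0,0,0.052,0.003,-0.018,0,0,0,0,0.049,0.005,-0.027,0,0,0,0,0.045,0.007,-0.036,0,0,0,0,0.045,0.007,-0.036,0,0,0]
}}

```text
clock: 11.8
tcp_pos: [0.458, -0.2872, 0.0756]
orientation: [2.664, 0.701, -1.115]
contact_force: [-0.7, -1.0, -0.9]
grip_width: 0.0002
```

```bash
cat > red.py <<'E'
from h import *
def tips(n='scene'):
    im=r.grab_frame(n);cv2.imwrite(f'pics/{n}_{r.get_obs()["clock"]:.2f}.png',im)
    H,s,v=cv2.split(cv2.cvtColor(im,cv2.COLOR_BGR2HSV)); out={}
    for k,m in (('red',((H<6)|(H>174))&(s>180)&(v>120)),('green',(H>50)&(H<75)&(s>150)&(v>60))):
        kk,l,st,c=cv2.connectedComponentsWithStats(m.astype('uint8'))
        i=[j for j in range(1,kk) if st[j,4]>10 and st[j,0]>340]
        for j in i:
            ys,xs=np.where(l==j); out[k]=(xs.min(),ys[xs==xs.min()].mean(),xs.max(),ys[xs==xs.max()].mean(),c[j].round(1),st[j,4])
    return out
if __name__=='__main__':
    o=r.get_obs();print(o['clock'],o['tcp_pos'].round(4),'F',o['contact_force'].round(1));print(tips())
E
python3 red.py
```

```text
11.8 [ 0.458  -0.2872  0.0756] F [-0.7 -1.  -0.9]
{'green': (np.int64(391), np.float64(229.0), np.int64(406), np.float64(228.5), array([399.5, 230.5]), np.int32(66))}
```

Run:
```python
from h import *
im=r.grab_frame('top');cv2.imwrite('pics/t3.png',im);sc=cv2.imread('pics/scene_11.80.png')
a=cv2.resize(im[210:310,290:440],None,fx=4,fy=4,interpolation=cv2.INTER_CUBIC);b=cv2.resize(sc[200:320,330:430],None,fx=3.33,fy=3.33,interpolation=cv2.INTER_CUBIC)
cv2.imwrite('pics/t3c.png',np.vstack([a,np.zeros((5,600,3),'uint8')]) if 0 else np.hstack([cv2.resize(a,(480,320)),b[:320,:]] if 0 else [cv2.resize(a,(450,300)),cv2.resize(b,(250,300))]))
```

```text
[ WARN:0@1.570] global loadsave.cpp:275 findDecoder imread_('pics/scene_11.80.png'): can't open/read file: check file path/integrity
Traceback (most recent call last):
TypeError: 'NoneType' object is not subscriptable
```

```bash
ls pics
python3 - <<'E'
from h import *
import glob
im=cv2.imread('pics/t3.png');sc=cv2.imread(sorted(glob.glob('pics/scene_1*'))[-1])
a=cv2.resize(im[210:310,290:440],(510,340),interpolation=cv2.INTER_CUBIC);b=cv2.resize(sc[200:320,330:430],(283,340),interpolation=cv2.INTER_CUBIC)
cv2.imwrite('pics/t3c.png',np.hstack([a,b]))
E
```

```text
posts.png
s2.png
s2c.png
scene0.png
scene1.png
scene_11.85.png
scenec.png
t3.png
top0.png
top1.png
topc.png
wrist0.png
```

View pics/t3c.png

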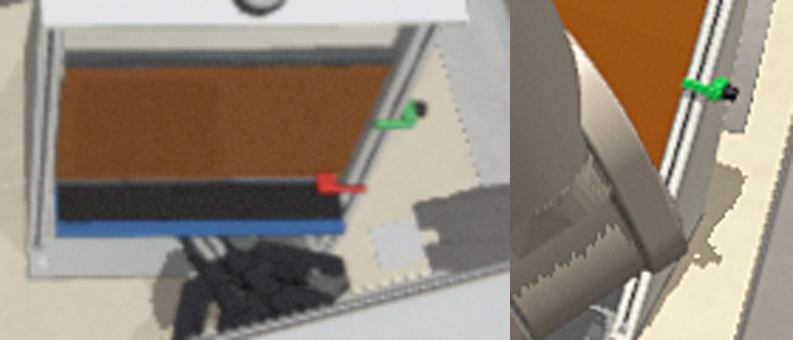

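```bash
cat > red.py <<'E'
from h import *
U=np.array([.423,.011,.906]);TIP=np.array([.4768,-.3943,.0885]);CLIP=np.array([.5201,-.3833,.1758])
def look(show=True):
    o=r.get_obs();ci=r.camera_info('top');im=r.grab_frame('top');n=f'pics/t_{o["clock"]:.2f}.png';cv2.imwrite(n,im)
    f=4;c=cv2.resize(im[215:300,370:430],None,fx=f,fy=f,interpolation=cv2.INTER_CUBIC)
    H,s,v=cv2.split(cv2.cvtColor(c,cv2.COLOR_BGR2HSV)); res={}
    for k,m in (('red',((H<8)|(H>172))&(s>130)&(v>90)),('green',(H>45)&(H<85)&(s>90)&(v>60))):
        ys,xs=np.where(m)
        if len(xs)==0: continue
        end=xs>=xs.max()-8 if k=='red' else xs<=xs.min()+8
        e=xs.max() if k=='red' else xs.min()
        res[k]=((e+.5)/f-.5+370,(ys[end].mean()+.5)/f-.5+215)
    print(o['clock'],'tcp',o['tcp_pos'].round(4),'F',o['contact_force'].round(1),{k:np.round(x,1) for k,x in res.items()})
    if 'red' in res:
        g=np.linspace(-.02,.15,341);pv=np.array([proj(ci,TIP+s*U)[1] for s in g]);print('window moved',g[np.abs(pv-res['red'][1]).argmin()].round(4))
    return res,n
if __name__=='__main__': look()
E
python3 red.py; python3 -c "
from red import *
ci=r.camera_info('top');print([proj(ci,TIP+s*U).round(1) for s in (0,.1)],proj(ci,CLIP).round(1))
"
```

```text
11.9 tcp [ 0.458  -0.2867  0.0751] F [0.1 0.8 0.1] {'red': array([396.4, 265. ]), 'green': array([400.1, 246.3])}
window moved 0.0205
[array([395.3, 269.3]), array([406.4, 246.7])] [401.1 246.2]
```

Call:
{"op": "carry_out", "data": {
  "targets": [0,-0.003,0.0014,-0.0077,0,0,0,0,-0.0065,0.003,-0.0155,0,0,0,0,-0.0097,0.0043,-0.023,0,0,0,0,-0.013,0.0057,-0.031,0,0,0,0,-0.016,0.007,-0.0387,0,0,0,0,-0.0194,0.0086,-0.0465,0,0,0,0,-0.0226,0.01,-0.054,0,0,0,0,-0.0258,0.0114,-0.062,0,0,0,0,-0.0258,0.0114,-0.062,0,0,0]
}}

```text
clock: 13.08
tcp_pos: [0.4874, -0.2856, 0.1376]
orientation: [2.665, 0.703, -1.113]
contact_force: [0.4, -0.1, 0.1]
grip_width: 0.0002
```

Run:
```python
from red import *
res,n=look(); im=cv2.imread(n); s=r.grab_frame('scene'); cv2.imwrite('pics/s4.png',s)
a=cv2.resize(im[210:300,350:430],(480,540),interpolation=cv2.INTER_CUBIC);b=cv2.resize(s[200:270,370:410],(308,540),interpolation=cv2.INTER_CUBIC)
cv2.imwrite('pics/m1.png',np.hstack([a,b]))
```

```text
13.075 tcp [ 0.4874 -0.2856  0.1376] F [ 0.4 -0.1  0.1] {'red': array([403.9, 249.2]), 'green': array([400.1, 246.3])}
window moved 0.0895
```

View pics/m1.png

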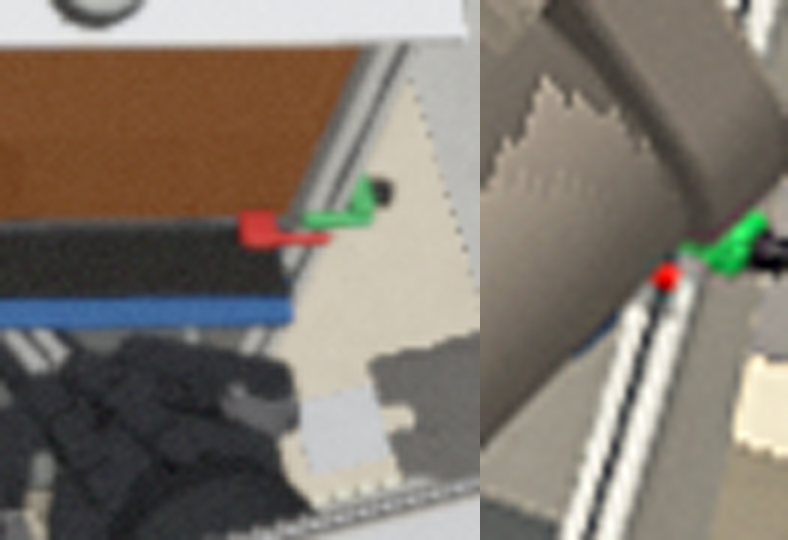

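Top view: pointer tip (403.9,249.2) sits about 3 px below the clip tongue (400,246.3). The triangulation says some 8 mm of slope remain, so I push that.

Call:
{"op": "carry_out", "data": {
  "targets": [0,-0.0015,0.0007,-0.0036,0,0,0,0,-0.003,0.0013,-0.0073,0,0,0,0,-0.003,0.0013,-0.0073,0,0,0,0,-0.003,0.0013,-0.0073,0,0,0]
}}

```text
clock: 13.68
tcp_pos: [0.4907, -0.2855, 0.1445]
orientation: [2.666, 0.703, -1.113]
contact_force: [-1.0, 0.4, -0.1]
grip_width: -0.0001
```

Run:
```python
from red import *
res,n=look(); ci=r.camera_info('top'); S=r.camera_info('scene'); s=r.grab_frame('scene'); cv2.imwrite('pics/s5.png',s)
f=8;x0,y0=380,215;c=cv2.resize(s[y0:y0+40,x0:x0+35],None,fx=f,fy=f,interpolation=cv2.INTER_CUBIC)
H,ss,v=cv2.split(cv2.cvtColor(c,cv2.COLOR_BGR2HSV));out={}
for k,m in (('red',((H<8)|(H>172))&(ss>150)&(v>110)),('green',(H>45)&(H<85)&(ss>110)&(v>60))):
    ys,xs=np.where(m)
    if len(xs)==0: print(k,'hidden');continue
    print(k,xs.min()/f+x0,xs.max()/f+x0,ys.min()/f+y0,ys.max()/f+y0)
    e=xs>=xs.max()-10 if k=='red' else xs<=xs.min()+10
    uv=((xs.max() if k=='red' else xs.min())/f-.5+x0,ys[e].mean()/f-.5+y0); X,er=tri((S,uv),(ci,res[k]));out[k]=X;print(k,np.round(uv,1),X.round(4),np.round(er,4))
if len(out)==2: d=out['red']-out['green'];print('pointer above clip along slope',(d@U).round(4),'normal',(d@[.906,0,-.423]).round(4))
```

```text
13.675 tcp [ 0.4907 -0.2855  0.1445] F [-1.   0.4 -0.1] {'red': array([404.6, 247.8]), 'green': array([400.4, 245.9])}
window moved 0.0955
red 391.625 396.875 229.75 233.625
red [396.4 231.7] [ 0.5178 -0.392   0.1757] [0.0016 0.0016]
green 393.875 407.125 227.0 235.625
green [393.4 228.5] [ 0.522  -0.384   0.1762] [0.0024 0.0024]
pointer above clip along slope -0.0022 normal -0.0036
```

```bash
cat > btn.py <<'E'
from go import *; from h import r
BT=np.array([.5045,-.028,.09])
if __name__=='__main__':
  q0=r.get_obs()['joints'];res=[]
  for yaw in (-30,0,30,50):
    for b in (45,60,75,90):
      for g in (q0,np.array([.5,.5,-.1,2.1,-.5,1.,0])):
        k=ik(BT,tdir(np.radians(yaw),np.radians(b)),g,m=.05);q=k.x;e=np.linalg.norm(fk(q,P)[3]-BT)
        cl=clear(q);res.append((cl[:4].min().round(3),round(e,3),yaw,b,q.round(2),fk(q,P)[2].round(2)))
  res.sort(key=lambda t:-t[0]+20*t[1])
  for t in res[:9]: print(*t)
E
time python3 btn.py
```

```text
0.029 0.008 50 45 [ 1.15  0.67 -0.94  2.3  -1.02  0.25  0.71] [ 0.35 -0.2   0.32]
0.029 0.008 50 45 [ 1.15  0.67 -0.95  2.3  -1.02  0.25  0.  ] [ 0.35 -0.2   0.32]
0.026 0.012 50 60 [ 1.28  0.9  -1.39  2.25  1.02  0.51  0.71] [ 0.38 -0.15  0.36]
0.026 0.012 50 60 [ 1.28  0.9  -1.39  2.25  1.02  0.51  0.  ] [ 0.38 -0.15  0.36]
-0.027 0.019 -30 90 [ 0.04  0.43 -0.14  2.    0.09  0.76  0.71] [ 0.53 -0.02  0.42]
-0.027 0.019 -30 90 [ 0.04  0.43 -0.14  2.    0.09  0.76 -0.  ] [ 0.53 -0.02  0.42]
-0.027 0.019 0 90 [ 0.04  0.43 -0.14  2.    0.09  0.76  0.71] [ 0.53 -0.02  0.42]
-0.027 0.019 0 90 [ 0.04  0.43 -0.14  2.    0.09  0.76  0.  ] [ 0.53 -0.02  0.42]
-0.027 0.019 30 90 [ 0.04  0.43 -0.14  2.    0.09  0.76  0.71] [ 0.53 -0.02  0.42]
real	0m6.458s
user	0m6.526s
sys	0m0.199s
```

Call:
{"op": "carry_out", "data": {
  "targets": [0,0.006,-0.0025,0.014,0,0,0,0,-0.02,-0.0025,0.014,0,0,0,0,-0.06,-0.0025,0.014,0,0,0,0,-0.1,-0.0025,0.014,0,0,0]
}}

```text
clock: 14.28
tcp_pos: [0.4191, -0.3238, 0.2063]
orientation: [2.666, 0.703, -1.113]
contact_force: [0.4, -1.1, 0.1]
grip_width: 0.0
```

```bash
cat > btn2.py <<'E'
from btn import *; from seg import line,mn
q0=r.get_obs()['joints'];res=[];print(q0.round(3),clear(q0).min())
for yaw in (35,50,65,80):
  for b in (35,45,55):
    for g in (q0,np.array([1.15,.67,-.94,2.3,-1.02,.25,.7])):
        d=tdir(np.radians(yaw),np.radians(b));k=ik(BT,d,g,m=.04);q=k.x;e=np.linalg.norm(fk(q,P)[3]-BT);q2=ik(BT-[0,0,.045],d,q,m=.03).x
        res.append((min(clear(q).min(),clear(q2)[:4].min()).round(3),round(e,3),np.linalg.norm(fk(q2,P)[3]-BT+[0,0,.045]).round(3),yaw,b,q.round(2),fk(q,P)[2].round(2),'line',mn(line(q0,q))))
res.sort(key=lambda t:-t[0]+5*(t[1]+t[2]))
for t in res[:8]: print(*t)
E
time python3 btn2.py
```

```text
[ 0.991  0.344 -0.01   2.092 -1.025  0.969  0.632] 0.04683671146702624
0.022 0.004 0.002 50 35 [ 1.19  0.76 -0.87  2.3  -1.35  0.39  0.63] [ 0.33 -0.23  0.28] line (np.float64(-0.02), 13)
0.022 0.004 0.002 50 35 [ 1.29  0.85 -1.01  2.3  -1.15  0.28  0.7 ] [ 0.33 -0.23  0.28] line (np.float64(-0.009), 12)
0.022 0.004 0.002 50 45 [ 1.09  0.63 -0.86  2.29 -1.13  0.31  0.63] [ 0.35 -0.2   0.32] line (np.float64(-0.018), 12)
0.022 0.004 0.002 50 45 [ 1.14  0.67 -0.93  2.29 -1.01  0.27  0.7 ] [ 0.35 -0.2   0.32] line (np.float64(-0.012), 16)
0.023 0.006 0.003 50 55 [ 1.32  0.92 -1.39  2.25  0.97  0.45  0.63] [ 0.38 -0.17  0.36] line (np.float64(-0.005), 16)
0.023 0.006 0.003 50 55 [ 1.32  0.92 -1.39  2.25  0.97  0.45  0.7 ] [ 0.38 -0.17  0.36] line (np.float64(-0.005), 16)
-0.001 0.015 0.012 65 35 [ 0.96  0.69 -0.58  2.19 -1.08  0.7   0.63] [ 0.37 -0.26  0.28] line (np.float64(-0.013), 17)
-0.001 0.015 0.012 65 35 [ 1.15  0.78 -0.83  2.18 -0.85  0.57  0.7 ] [ 0.37 -0.26  0.28] line (np.float64(-0.005), 17)
real	0m7.131s
user	0m7.080s
sys	0m0.152s
```

```bash
cat > path.py <<'E'
from btn import *; from rows import rows
def run(wp,n=5,y0=30):
    q=r.get_obs()['joints'];js=[q];T=fk(q,P)[3];yb=np.array([y0,45.])
    for W,yaw,b in wp:
        for t in np.linspace(0,1,n+1)[1:]:
            y=yb+(np.array([yaw,b])-yb)*t; x=T+(np.array(W)-T)*t
            k=ik(x,tdir(*np.radians(y)),js[-1],m=.03);js.append(k.x);c=clear(k.x);i=np.unravel_index(c.argmin(),c.shape)
            print(x.round(3),y,'err',np.linalg.norm(fk(k.x,P)[3]-x).round(4),'clr',c.min().round(3),i,k.x.round(2))
        T=np.array(W);yb=np.array([yaw,b])
    return js
if __name__=='__main__':
    js=run([((.38,-.24,.21),40,45),((.40,-.12,.18),45,45),(BT,48,48)])
E
python3 path.py
```

```text
[ 0.411 -0.307  0.207] [32. 45.] err 0.0 clr 0.055 (np.int64(3), np.int64(17)) [ 0.99  0.33 -0.01  2.12 -1.02  0.98  0.63]
[ 0.403 -0.29   0.208] [34. 45.] err 0.0 clr 0.063 (np.int64(3), np.int64(17)) [ 0.99  0.31 -0.02  2.14 -1.    0.99  0.63]
[ 0.396 -0.273  0.208] [36. 45.] err 0.0 clr 0.07 (np.int64(3), np.int64(17)) [ 0.98  0.29 -0.02  2.16 -0.99  1.    0.63]
[ 0.388 -0.257  0.209] [38. 45.] err 0.0 clr 0.078 (np.int64(3), np.int64(17)) [ 0.98  0.28 -0.02  2.18 -0.98  1.01  0.63]
[ 0.38 -0.24  0.21] [40. 45.] err 0.0 clr 0.086 (np.int64(3), np.int64(17)) [ 0.97  0.26 -0.03  2.2  -0.96  1.02  0.63]
[ 0.384 -0.216  0.204] [41. 45.] err 0.0 clr 0.082 (np.int64(3), np.int64(17)) [ 0.95  0.25 -0.05  2.24 -0.99  0.99  0.63]
[ 0.388 -0.192  0.198] [42. 45.] err 0.0 clr 0.078 (np.int64(3), np.int64(17)) [ 0.93  0.24 -0.07  2.27 -1.01  0.96  0.63]
[ 0.392 -0.168  0.192] [43. 45.] err 0.0 clr 0.074 (np.int64(3), np.int64(17)) [ 0.9   0.24 -0.1   2.31 -1.04  0.92  0.63]
[ 0.396 -0.144  0.186] [44. 45.] err 0.0 clr 0.075 (np.int64(3), np.int64(17)) [ 0.87  0.23 -0.12  2.34 -1.08  0.89  0.63]
[ 0.4  -0.12  0.18] [45. 45.] err 0.0 clr 0.078 (np.int64(3), np.int64(15)) [ 0.85  0.23 -0.15  2.36 -1.12  0.86  0.63]
[ 0.421 -0.102  0.162] [45.6 45.6] err 0.0 clr 0.06 (np.int64(3), np.int64(15)) [ 0.8   0.27 -0.19  2.37 -1.18  0.78  0.63]
[ 0.442 -0.083  0.144] [46.2 46.2] err 0.0 clr 0.047 (np.int64(3), np.int64(15)) [ 0.75  0.31 -0.23  2.36 -1.25  0.72  0.63]
[ 0.463 -0.065  0.126] [46.8 46.8] err 0.0 clr 0.031 (np.int64(2), np.int64(6)) [ 0.7   0.36 -0.26  2.35 -1.32  0.65  0.63]
[ 0.484 -0.046  0.108] [47.4 47.4] err 0.0001 clr 0.03 (np.int64(2), np.int64(6)) [ 0.98  0.48 -0.67  2.32 -1.21  0.43  0.63]
[ 0.504 -0.028  0.09 ] [48. 48.] err 0.0013 clr 0.025 (np.int64(3), np.int64(13)) [ 1.08  0.61 -0.89  2.29 -1.01  0.25  0.63]
```

Run:
```python
from btn import *
q0=np.array([.85,.23,-.15,2.36,-1.12,.86,.63])
for yaw,b in ((35,45),(45,40),(45,45),(48,48),(48,38),(60,40),(60,30),(75,35)):
    q=q0
    for W in ((.463,-.065,.126),BT,BT-[0,0,.042]):
        k=ik(np.array(W),tdir(*np.radians([yaw,b])),q,m=-1);q=k.x
        c=clear(q)[:4]
    print(yaw,b,'err',np.linalg.norm(fk(q,P)[3]-W).round(4),'clr post/post/bar/hood',c.min(1).round(3),c.argmin(1),q.round(2))
```

```text
35 45 err 0.0291 clr post/post/bar/hood [0.139 0.202 0.052 0.016] [13  6  5 13] [ 1.11  0.68 -0.88  2.3  -1.35  0.19  0.63]
45 40 err 0.0085 clr post/post/bar/hood [0.134 0.185 0.098 0.021] [15  6  5 13] [ 1.22  0.85 -0.95  2.3  -1.35  0.19  0.63]
45 45 err 0.0064 clr post/post/bar/hood [0.131 0.195 0.061 0.022] [13  6  5 13] [ 1.11  0.75 -0.88  2.3  -1.35  0.19  0.63]
48 48 err 0.0 clr post/post/bar/hood [0.127 0.203 0.035 0.024] [13  5  5 13] [ 0.99  0.68 -0.77  2.3  -1.35  0.24  0.63]
48 38 err 0.0011 clr post/post/bar/hood [0.13  0.181 0.113 0.023] [15  6  5 13] [ 1.24  0.91 -0.97  2.3  -1.35  0.19  0.63]
60 40 err 0.0 clr post/post/bar/hood [ 0.142  0.155 -0.004 -0.002] [15  8  4 13] [ 0.67  0.67 -0.28  2.22 -1.34  0.72  0.63]
60 30 err 0.0 clr post/post/bar/hood [ 0.144  0.134  0.031 -0.002] [15  8  3 13] [ 0.82  0.79 -0.37  2.19 -1.35  0.81  0.63]
75 35 err 0.0 clr post/post/bar/hood [ 0.159  0.102 -0.027 -0.037] [15  8  3 13] [ 0.66  0.76 -0.24  2.06 -1.05  0.93  0.63]
```

Run:
```python
from path import *; from nxt import nxt; import io,contextlib
with contextlib.redirect_stdout(io.StringIO()): js=run([((.38,-.24,.21),42,45),((.40,-.12,.18),50,45)],1)
nxt(js[1:],12)
```

```text
14.275 q [ 0.991  0.344 -0.01   2.092 -1.025  0.969  0.632] clr 0.047 fk err [ 0.0001  0.0006 -0.0004] W [ 0.22 -0.44  0.44]
5
0, 0.002, -0.046, -0.004, -0.32, -0.07, -0.81
, 0, 0.003, -0.092, -0.006, -0.62, -0.15, -1.63
, 0, 0.031, -0.121, -0.019, -0.77, -0.16, -2
, 0, 0.057, -0.153, -0.029, -0.91, -0.21, -2.37
, 0, 0.079, -0.186, -0.036, -1.04, -0.32, -2.75
```

Call:
{"op": "carry_out", "data": {
  "targets": [0,0.002,-0.046,-0.004,-0.3,-0.07,-0.8,0,0.003,-0.092,-0.006,-0.6,-0.15,-1.6,0,0.031,-0.121,-0.019,-0.8,-0.16,-2,0,0.057,-0.153,-0.029,-0.9,-0.2,-2.4,0,0.079,-0.186,-0.036,-1,-0.3,-2.75,0,0.079,-0.186,-0.036,-1,-0.3,-2.75]
}}

```text
clock: 15.02
tcp_pos: [0.3995, -0.1181, 0.1806]
orientation: [2.537, 1.071, -1.139]
contact_force: [-0.1, -0.5, 0.6]
grip_width: 0.0001
```

Run:
```python
from path import *; from nxt import nxt; from red import look
look()
js=run([(BT,53,44),(BT-[0,0,.02],53,44),(BT-[0,0,.04],53,44)],2,50)
nxt(js[1:],12)
```

```text
15.025 tcp [ 0.3995 -0.1181  0.1806] F [-0.1 -0.5  0.6] {'red': array([404.6, 247.8]), 'green': array([400.4, 245.9])}
window moved 0.0955
[ 0.452 -0.074  0.135] [51.5 44.5] err 0.0 clr 0.039 (np.int64(3), np.int64(15)) [ 0.74  0.38 -0.23  2.32 -1.22  0.76  0.63]
[ 0.504 -0.028  0.09 ] [53. 44.] err 0.0036 clr 0.017 (np.int64(3), np.int64(13)) [ 1.01  0.61 -0.74  2.27 -1.15  0.42  0.63]
[ 0.504 -0.028  0.08 ] [53. 44.] err 0.0035 clr 0.017 (np.int64(3), np.int64(13)) [ 1.01  0.64 -0.74  2.27 -1.17  0.4   0.63]
[ 0.504 -0.028  0.07 ] [53. 44.] err 0.0035 clr 0.017 (np.int64(3), np.int64(13)) [ 1.01  0.66 -0.74  2.27 -1.19  0.38  0.63]
[ 0.504 -0.028  0.06 ] [53. 44.] err 0.0035 clr 0.017 (np.int64(3), np.int64(13)) [ 1.01  0.69 -0.74  2.27 -1.22  0.36  0.63]
[ 0.504 -0.028  0.05 ] [53. 44.] err 0.0035 clr 0.017 (np.int64(3), np.int64(13)) [ 1.01  0.72 -0.75  2.27 -1.24  0.34  0.63]
15.075 q [ 0.842  0.255 -0.147  2.323 -1.048  0.907  0.632] clr 0.074 fk err [-0.0001  0.0007 -0.0003] W [ 0.25 -0.3   0.41]
9
0, 0.04, 0.006, -0.01, 0.37, 0.05, -0.09
, 0, 0.081, 0.008, -0.018, 0.8, 0.02, -0.21
, 0, 0.113, 0.008, -0.013, 0.5, -0.24, -0.41
, 0, 0.14, 0.009, -0.018, 0.15, -0.21, -0.48
, 0, 0.161, 0.012, -0.035, -0.22, 0.09, -0.39
, 0, 0.168, 0.013, -0.028, 0.2, 0.08, -0.4
, 0, 0.175, 0.014, -0.021, 0.63, 0.08, -0.4
, 0, 0.182, 0.016, -0.014, 1.08, 0.07, -0.4
, 0, 0.189, 0.017, -0.007, 1.54, 0.06, -0.4
```

Call:
{"op": "carry_out", "data": {
  "targets": [0,0.04,0.003,-0.009,0,0,0,0,0.08,0.006,-0.018,0,0,0,0,0.12,0.009,-0.026,0,0,0,0,0.161,0.012,-0.035,0,0,0,0,0.161,0.012,-0.035,0,0,0]
}}

```text
clock: 15.7
tcp_pos: [0.5037, -0.0244, 0.0904]
orientation: [2.54, 1.074, -1.134]
contact_force: [-0.4, -1.5, 0.0]
grip_width: -0.0001
```

Run:
```python
from plan import *; from h import *; from red import look
res,n=look();o=r.get_obs();q=o['joints'];print(q.round(3),clear(q)[:4].min(1).round(3));M=rot(o['orientation']);x=o['tcp_pos']
print('down 10mm',M.inv().apply([0,0,-.01]).round(4),'to centre xy',M.inv().apply([.5045+.004-x[0],-.028+.004-x[1],0]).round(4),M.as_matrix().round(2).tolist())
im=cv2.imread(n);s=r.grab_frame('scene')
cv2.imwrite('pics/b1.png',np.hstack([cv2.resize(im[215:295,205:325],(480,320),interpolation=cv2.INTER_CUBIC),cv2.resize(s[180:280,190:290],(320,320),interpolation=cv2.INTER_CUBIC)]))
```

```text
15.7 tcp [ 0.5037 -0.0244  0.0904] F [-0.4 -1.5  0. ] {'red': array([404.4, 247.9]), 'green': array([400.6, 245.9])}
window moved 0.095
[ 0.85   0.54  -0.56   2.297 -1.366  0.481  0.781] [0.129 0.202 0.015 0.022]
down 10mm [0.007  0.0014 0.007 ] to centre xy [ 0.0042  0.0015 -0.0045] [[0.46, 0.67, -0.59], [0.55, -0.73, -0.41], [-0.7, -0.14, -0.7]]
```

View pics/b1.png

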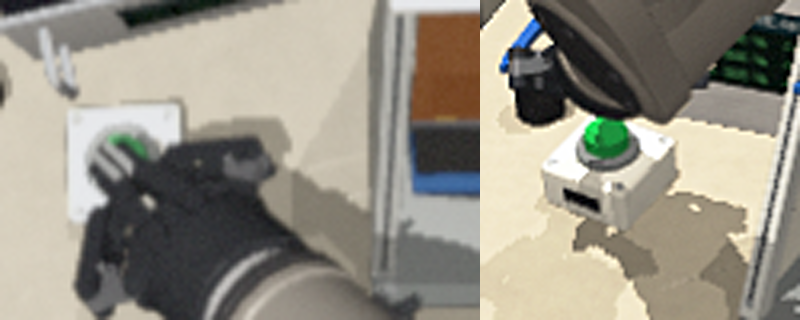

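Fingertips are above the button (top crop about (110,155) against the button at (125,150)). Pressing now.

Call:
{"op": "carry_out", "data": {
  "targets": [0,0.007,0.0014,0.007,0,0,0,0,0.014,0.0028,0.014,0,0,0,0,0.019,0.0038,0.019,0,0,0,0,0.0225,0.0045,0.0225,0,0,0,0,0.0225,0.0045,0.0225,0,0,0]
}}

```text
clock: 16.42
tcp_pos: [0.5026, -0.0297, 0.0578]
orientation: [2.542, 1.062, -1.14]
contact_force: [-0.5, -1.4, 2.3]
grip_width: 0.0001
```

```bash
python3 -c "
from h import *
o=r.get_obs();print(o['joints'].round(3),o['tcp_pos'].round(4),o['contact_force'].round(2),rot(o['orientation']).inv().apply([0,0,-.01]).round(4))"
```

```text
[ 0.979  0.668 -0.713  2.292 -1.364  0.345  0.853] [ 0.5026 -0.0297  0.0578] [-0.51 -1.43  2.34] [0.007  0.0013 0.007 ]
```

Call:
{"op": "carry_out", "data": {
  "targets": [0,0.0014,0.0003,0.0014,0,0,0,0,0.0028,0.0006,0.0028,0,0,0,0,0.0042,0.0008,0.0042,0,0,0,0,0.0042,0.0008,0.0042,0,0,0]
}}

```text
clock: 16.92
tcp_pos: [0.5032, -0.0295, 0.0533]
orientation: [2.544, 1.063, -1.136]
contact_force: [-10.2, -7.6, 21.6]
grip_width: -0.0003
```

Call:
{"op": "carry_out", "data": {
  "targets": [0,-0.007,-0.0014,-0.007,0,0,0,0,-0.018,-0.0035,-0.018,0,0,0,0,-0.026,-0.005,-0.026,0,0,0,0,-0.066,-0.008,-0.017,0,0,0,0,-0.106,-0.011,-0.008,0,0,0,0,-0.146,-0.014,0,0,0,0,0,-0.186,-0.017,0.009,0,0,0,0,-0.186,-0.017,0.009,0,0,0]
}}

```text
clock: 17.92
tcp_pos: [0.4007, -0.1241, 0.1805]
orientation: [2.545, 1.055, -1.137]
contact_force: [0.4, 0.4, -0.5]
grip_width: -0.0001
```

Run:
```python
from plan import *; from h import *; from red import look
res,n=look();o=r.get_obs();q=o['joints'];print(o['qvel'].round(3).max(),q.round(2),'clr',clear(q).min(1).round(3))
im=cv2.imread(n); a=cv2.imread('pics/top0.png')
ab=np.hstack([cv2.resize(i[180:310,150:430],(400,186),interpolation=cv2.INTER_CUBIC) for i in (a,im)]); b=cv2.resize(im[210:300,350:430],(400,400),interpolation=cv2.INTER_CUBIC);c=cv2.resize(im[215:295,205:285],(400,400),interpolation=cv2.INTER_CUBIC)
cv2.imwrite('pics/f.png',np.vstack([ab,np.hstack([b,c])]))
```

```text
17.925 tcp [ 0.4007 -0.1241  0.1805] F [ 0.4  0.4 -0.5] {'red': array([404.4, 247.9]), 'green': array([400.4, 245.9])}
window moved 0.095
0.029 [ 1.16  0.29 -0.49  2.3  -0.97  0.83  0.55] clr [0.164 0.18  0.087 0.073 0.16 ]
```

View pics/f.png

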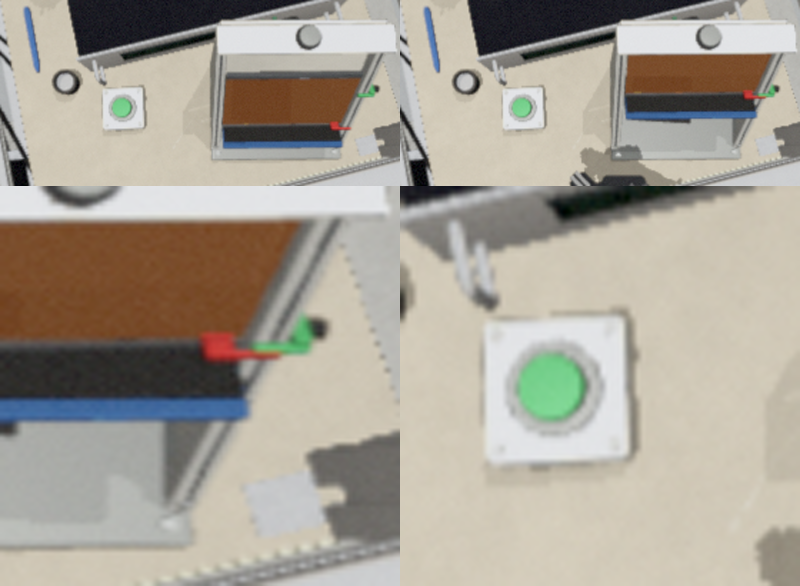

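The pointer overlaps the clip tongue, the button is up, the loose things are unmoved and the gripper is clear. Handing in.

```bash
python3 -c "
from h import *
print(r.hand_in(), r.get_obs()['contact_force'].round(1), r.get_obs()['clock'])"
```

```text
the job is handed in; nothing more can be done
the job is handed in; nothing more can be done
```

I pushed the window up from under the blue lip with the closed fingertips until the red pointer was level with the green clip. I then pressed the green fan button down, let it go, backed clear and handed in just after clock 17.9 s of the 38 s allowed. The hand-in gave no verdict.

- **Pointer and clip:** triangulated right after the push, the pointer was about 2 mm below the clip along the slope (limit 10 mm). Its pixel position changed by only 0.2 px between the push and the last picture.
- **Fan button:** the contact force rose from 2.3 N to about 22 N upward over the last 4.5 mm of descent, so I judged that it had bottomed. I did not measure its travel. The last top view shows it uncovered and apparently up.
- **Loose things and clip:** the last top view shows the loupe and spudger where they were, by eye. The clip's tip stayed within half a pixel during the work. I did not check the swab cup in that view, and the panel was only partly visible.
- **Arm clear:** the contact force was at noise level, and my arm model gave at least 70 mm of clearance to the hood, posts, bar and worktop.
- **Disagreements:** the raw top-view gap still shows the pointer 2 px below the clip, roughly 8 mm if read straight off. I put most of that down to parallax from the clip tongue standing 2–4 mm off the pointer's plane. Top-view tracking (window moved 95–95.5 mm of the 97.4 mm first measured) and triangulation both give about 2 mm.
- **Joint near its limit:** joint 5 came within about 0.004 rad of its limit while pressing, but no reading passed it.

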